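# Clear the rack's T-track and pack the drill-stand spacers

## Robot

A 6-joint arm with a two-finger parallel gripper is mounted at the origin on the work surface. World frame = base frame: x ahead of the robot, y to its left, z up, the work surface at z = 0. Lengths are in m, angles in rad, forces in N, time in s.
With the tool pointing down it reaches from about 0.275 to 0.775 m from the base axis. Payload 14.6 kg.
Tool frame: the origin (TCP) lies on the centre line of the jaws, within the pads' length; the fingertips stand 19 mm ahead of it and the grasp point (between the pads) is the TCP (env.nose_length is the distance from the TCP to the fingertips, in m); z points along the fingers, y is the line along which they close (so a half turn about z gives the same grasp; the last joint's range is limited). The gripper opens to 85 mm and grips with 20 to 120 N. Pads are 22 mm wide; open, the fingers measure 114 mm over their backs; the gripper's body (76 mm by 85 mm) begins 54 mm behind the grasp point. The pads swing forward as they close: fully open they stand 13 mm farther back than shut.
Start: joints at [1.056, 0.263, -0.048, 1.259, 0, 1.415], TCP at [0.185, 0.491, 0.25] pointing down, gripper open.
Joint ranges: [-2.65, 2.65], [-0.89, 1.7], [-1.18, 1.37], [-2.13, 2.11], [-1.35, 1.29], [-3.14, 3.14]. Speed limits (rad/s): [1.89, 1.89, 2.57, 2.79, 3.14, 3.14].

## Interface

Orientations are given as a unit quaternion [x, y, z, w].
In Python, from station import env, cams gives the robot as it stands.
- The arm moves only by the tool apply_moves, never from a script. Its argument "deltas" is a list of rows, each a list of 7 numbers: the shift along the tool's x, y, z in m, then the turn, a rotation vector about the tool's x, y, z in rad, then the finger opening in m, from 0 to 0.0854. In form: [[dx, dy, dz, wx, wy, wz, fingers], ...]. A call has exactly 10 rows; each row shifts and turns the commanded pose from where the row before left it, along the tool's axes as they then stand; what a row does not reach is not made up. A row lasts 1/12 s, in which the tool goes at most 41.7 mm and 7.16 degrees, less where a joint would pass 70% of its speed; a pose out of reach is approached as far as the arm can. A call is refused whole if a number of a shift passes 0.0417 or a number of a turn 0.125, either way. A call with a gripper value outside its range is refused whole. The fingers move at their own pace and stop on an object; "grip_force" is the grip in N (left out, the last holds). Time passes only in rows, so rows that do not move let the fingers close, or fill a call up. It gives the time, the measured TCP pose, the force, the opening and the grip force at its end, in the units of the state.
- env.get_obs(): the state, without advancing time (a new reading comes with each control period).
- cams.capture(name): name is "scene" or "side" or "wrist"; returns (picture, depth): 384x512x3 uint8, blue, green, red; 384x512 float32, m along the optical axis (not along the pixel's ray), 0 where there is no reading.
- cams.camera_model(name): a dict with "K" (3x3 intrinsics, pixels), "world_from_camera" (4x4, takes a point from camera to world coordinates); the wrist camera has in their place "mount" (4x4, takes a point from camera to tool coordinates, whose origin is the TCP and whose axes are the flange's). Camera axes: x right, y down, z forward; pixel columns grow to the right and rows downward; lengths in m; the calibration is good to about 2 mm. A picture is of the moment at which its call begins: read the wrist's pose just before it. camera_model takes no time and is no camera call.
- env.job_done(): hands the job in; it is judged then, once.
Trained networks look in the newest picture that a camera, given by its name, has taken for a name from the list of things; names that differ only in an ending like _2 or _b are one class to them, and where a whole thing is asked for, a point or a joint stands for the part that bears it (a point fixed in the world has none). Each returns a list of dicts, best first, with "p" (0 to 1); they miss things now and then, are a little off and sometimes report something else, mostly with a low value. They report only what shows in the picture. A call takes as long as a camera call.
- cams.find_in(camera, target): "location" ([x, y, z] in m, in world coordinates, good to about 4 mm: the middle of the surface that is visible of it).
- cams.spot_point(camera, target): "location" ([x, y, z] in m, in world coordinates, good to about 4 mm: a listed point, or the origin of a listed thing).
The state is a dict: "time_s": time; "q": joint angles; "dq": joint speeds; "joint_efforts": joint torques, N m; "position": TCP position; "tcp_rot": TCP orientation; "ft_force": force on the tool from outside, world axes, zero at the start; "wrist_torque": the same for the moment, N m; "opening": finger opening in m; "grasp_force": force on a finger pad.
Only numpy, scipy, OpenCV 4.12 (cv2) and the standard library are available. Lean on these libraries where they do the work, as an engineer would, in place of code of your own. Each camera call takes 0.05 s, during which the arm holds its last target. There are 200 camera calls.

## Task

We need the whole rack for the drill-stand spacers. First slide the tool holder along the T-track to the track's open end, lift it off there and put it in the steel tray; then stand all the spacers that are on the mat upright in a straight row along the middle of the rack, broad faces flat together and the first flat against the fixed end wall, and push the sliding end stop up snug so that no gaps are left in the row. Don't disturb the grease tin, the core bit or the spanner.

Things in the scene. Friction and masses are not known exactly. Their poses are not given: they have to be found in the camera images.
- rack: Rack: plywood board with an aluminium T-track let in, fixed to the bench, 130 wide (x), 280 long (y), 25 high. Origin: centre of its underside; z up. Flat top (deck) at z 25; in its middle, along y, a slot 14 wide over a channel 40 wide (z 4 to 17). At its +y end a fixed end wall, 56 wide, 60 high above the deck, inner face at y +130; at the -y end (y -140) slot and channel are open.
- rack_wall (a point): Point at the foot of the end wall's inner face, on the middle line of the deck (rack frame 0, +130, 25); axes as the rack's. The row of spacers begins here and extends towards -y.
- rack_open_end (a point): Middle of the deck's edge at the open end of the T-track (rack frame 0, -140, 25); axes as the rack's.
- stop (a joint): Sliding end stop on the rack. Value = distance (m) from the end wall's inner face to the stop's face, 0 to 0.207, growing towards the open end. Stays where left; needs about 2 N to move, plus about 1.5 N per spacer pushed. Its side grooves end at two screw heads, so it cannot leave the rack.
- stop_face (a point): Foot of the end stop's upright plate: middle of its face towards the wall, at deck level; axes as the rack's (wall towards +y). Painted steel plate 56 wide (x), 8 thick (y 0 to -8), 60 high; pinch it across its width or push it. Behind it (y 0 to -45) a saddle 144 wide on the deck, top 7.5 above it, and two thin gussets at x +-22 rising to about 40 at the plate.
- holder: Tool holder, captive in the T-slot between stop and open end. Origin: middle of its foot's underside (5.5 above the bench on the track); z up, y along the track. From below: steel T-head 36 (x) x 56 (y) x 9, neck 10 x 56 x 10.5, flange 50 x 60 x 8 lying on the deck, grey block 32 x 56 x 38; 65.5 high in all, 180 g. Slides freely, 2 play; free once its foot is wholly past the open end.
- tray: Low steel tray fixed to the bench, 150 (x) x 170 (y) x 25 high, walls 4 thick, floor 4 thick. Origin: centre of its underside; z up.
- spacer1: A spacer: ribbed cast-aluminium block with two bolt holes through it, 56 wide (its x) x 30 thick (its y) x 66 high (its z), 220 g; all alike, four to six are there. Origin: centre of its underside. Stands upright on the mat at the start; either broad face may face the wall.
- spacer2: A spacer: ribbed cast-aluminium block with two bolt holes through it, 56 wide (its x) x 30 thick (its y) x 66 high (its z), 220 g; all alike, four to six are there. Origin: centre of its underside. Stands upright on the mat at the start; either broad face may face the wall.
- spacer3: A spacer: ribbed cast-aluminium block with two bolt holes through it, 56 wide (its x) x 30 thick (its y) x 66 high (its z), 220 g; all alike, four to six are there. Origin: centre of its underside. Stands upright on the mat at the start; either broad face may face the wall.
- spacer4: A spacer: ribbed cast-aluminium block with two bolt holes through it, 56 wide (its x) x 30 thick (its y) x 66 high (its z), 220 g; all alike, four to six are there. Origin: centre of its underside. Stands upright on the mat at the start; either broad face may face the wall.
- spacer5: A spacer: ribbed cast-aluminium block with two bolt holes through it, 56 wide (its x) x 30 thick (its y) x 66 high (its z), 220 g; all alike, four to six are there. Origin: centre of its underside. Stands upright on the mat at the start; either broad face may face the wall.
- spacer6: A spacer: ribbed cast-aluminium block with two bolt holes through it, 56 wide (its x) x 30 thick (its y) x 66 high (its z), 220 g; all alike, four to six are there. Origin: centre of its underside. Stands upright on the mat at the start; either broad face may face the wall.
- grease_tin: Bystander: grease tin, 72 diameter x 85 high, standing. Origin: centre of its underside.
- core_bit: Bystander: short steel core bit, a tube 52 diameter x 130 high, standing. Origin: centre of its underside.
- spanner: Bystander: open-ended spanner, 190 long, lying along its x. Origin: centre of its underside.

How it is judged:
On the way, in this order (a step that is already met when the one before it is completed fails the run):
1. the tool holder has been slid out through the open end of the T-track, still at track level (y of holder in the frame of rack_open_end below -0.022 m and x of holder in the frame of rack_open_end between -0.02 and 0.02 m and z of holder in the frame of rack_open_end below 0 m).
2. the tool holder lies in the tray, let go (x of holder in the frame of tray between -0.065 and 0.065 m and y of holder in the frame of tray between -0.075 and 0.075 m and z of holder in the frame of tray between -0.01 and 0.05 m and linear speed of holder below 0.03 m/s and contact force between the fingers and holder below 0.2 N), for 0.2 s.
At the end, for the whole second after the job is handed in: Holder at rest in the tray. Every spacer upright (5 deg) on the deck, square (7 deg), within 15 mm of the middle line, in an unbroken row from the wall: centres +7/-4 mm of 15, 45, 75.. mm from it, each within 37 mm of the next. The stop's face within 4 mm of the last spacer (x of holder in the frame of tray between -0.065 and 0.065 m and y of holder in the frame of tray between -0.075 and 0.075 m and z of holder in the frame of tray between -0.01 and 0.05 m and linear speed of holder below 0.03 m/s and x of spacer1 in the frame of rack_wall between -0.015 and 0.015 m and z of spacer1 in the frame of rack_wall between -0.004 and 0.005 m and angle between each of spacer1, spacer2, spacer3, spacer4, spacer5, spacer6's own z axis and vertical below 0.09 rad and angle between the y axis of each of spacer1, spacer2, spacer3, spacer4, spacer5, spacer6 and the y axis of rack, either way round below 0.12 rad and linear speed of each of spacer1, spacer2, spacer3, spacer4, spacer5, spacer6 below 0.02 m/s and (y of spacer1 in the frame of rack_wall between -0.022 and -0.011 m or y of spacer1 in the frame of rack_wall between -0.052 and -0.041 m or y of spacer1 in the frame of rack_wall between -0.082 and -0.071 m or y of spacer1 in the frame of rack_wall between -0.112 and -0.101 m or y of spacer1 in the frame of rack_wall between -0.142 and -0.131 m or y of spacer1 in the frame of rack_wall between -0.172 and -0.161 m) and (distance between spacer1 and spacer2 below 0.037 m or distance between spacer1 and spacer3 below 0.037 m or distance between spacer1 and spacer4 below 0.037 m or distance between spacer1 and spacer5 below 0.037 m or distance between spacer1 and spacer6 below 0.037 m) and x of spacer2 in the frame of rack_wall between -0.015 and 0.015 m and z of spacer2 in the frame of rack_wall between -0.004 and 0.005 m and (y of spacer2 in the frame of rack_wall between -0.022 and -0.011 m or y of spacer2 in the frame of rack_wall between -0.052 and -0.041 m or y of spacer2 in the frame of rack_wall between -0.082 and -0.071 m or y of spacer2 in the frame of rack_wall between -0.112 and -0.101 m or y of spacer2 in the frame of rack_wall between -0.142 and -0.131 m or y of spacer2 in the frame of rack_wall between -0.172 and -0.161 m) and (distance between spacer2 and spacer1 below 0.037 m or distance between spacer2 and spacer3 below 0.037 m or distance between spacer2 and spacer4 below 0.037 m or distance between spacer2 and spacer5 below 0.037 m or distance between spacer2 and spacer6 below 0.037 m) and x of spacer3 in the frame of rack_wall between -0.015 and 0.015 m and z of spacer3 in the frame of rack_wall between -0.004 and 0.005 m and (y of spacer3 in the frame of rack_wall between -0.022 and -0.011 m or y of spacer3 in the frame of rack_wall between -0.052 and -0.041 m or y of spacer3 in the frame of rack_wall between -0.082 and -0.071 m or y of spacer3 in the frame of rack_wall between -0.112 and -0.101 m or y of spacer3 in the frame of rack_wall between -0.142 and -0.131 m or y of spacer3 in the frame of rack_wall between -0.172 and -0.161 m) and (distance between spacer3 and spacer1 below 0.037 m or distance between spacer3 and spacer2 below 0.037 m or distance between spacer3 and spacer4 below 0.037 m or distance between spacer3 and spacer5 below 0.037 m or distance between spacer3 and spacer6 below 0.037 m) and x of spacer4 in the frame of rack_wall between -0.015 and 0.015 m and z of spacer4 in the frame of rack_wall between -0.004 and 0.005 m and (y of spacer4 in the frame of rack_wall between -0.022 and -0.011 m or y of spacer4 in the frame of rack_wall between -0.052 and -0.041 m or y of spacer4 in the frame of rack_wall between -0.082 and -0.071 m or y of spacer4 in the frame of rack_wall between -0.112 and -0.101 m or y of spacer4 in the frame of rack_wall between -0.142 and -0.131 m or y of spacer4 in the frame of rack_wall between -0.172 and -0.161 m) and (distance between spacer4 and spacer1 below 0.037 m or distance between spacer4 and spacer2 below 0.037 m or distance between spacer4 and spacer3 below 0.037 m or distance between spacer4 and spacer5 below 0.037 m or distance between spacer4 and spacer6 below 0.037 m) and x of spacer5 in the frame of rack_wall between -0.015 and 0.015 m and z of spacer5 in the frame of rack_wall between -0.004 and 0.005 m and (y of spacer5 in the frame of rack_wall between -0.022 and -0.011 m or y of spacer5 in the frame of rack_wall between -0.052 and -0.041 m or y of spacer5 in the frame of rack_wall between -0.082 and -0.071 m or y of spacer5 in the frame of rack_wall between -0.112 and -0.101 m or y of spacer5 in the frame of rack_wall between -0.142 and -0.131 m or y of spacer5 in the frame of rack_wall between -0.172 and -0.161 m) and (distance between spacer5 and spacer1 below 0.037 m or distance between spacer5 and spacer2 below 0.037 m or distance between spacer5 and spacer3 below 0.037 m or distance between spacer5 and spacer4 below 0.037 m or distance between spacer5 and spacer6 below 0.037 m) and x of spacer6 in the frame of rack_wall between -0.015 and 0.015 m and z of spacer6 in the frame of rack_wall between -0.004 and 0.005 m and (y of spacer6 in the frame of rack_wall between -0.022 and -0.011 m or y of spacer6 in the frame of rack_wall between -0.052 and -0.041 m or y of spacer6 in the frame of rack_wall between -0.082 and -0.071 m or y of spacer6 in the frame of rack_wall between -0.112 and -0.101 m or y of spacer6 in the frame of rack_wall between -0.142 and -0.131 m or y of spacer6 in the frame of rack_wall between -0.172 and -0.161 m) and (distance between spacer6 and spacer1 below 0.037 m or distance between spacer6 and spacer2 below 0.037 m or distance between spacer6 and spacer3 below 0.037 m or distance between spacer6 and spacer4 below 0.037 m or distance between spacer6 and spacer5 below 0.037 m) and (y of spacer1 in the frame of stop_face between 0.011 and 0.019 m or y of spacer2 in the frame of stop_face between 0.011 and 0.019 m or y of spacer3 in the frame of stop_face between 0.011 and 0.019 m or y of spacer4 in the frame of stop_face between 0.011 and 0.019 m or y of spacer5 in the frame of stop_face between 0.011 and 0.019 m or y of spacer6 in the frame of stop_face between 0.011 and 0.019 m)); the robot touches nothing.
It fails at once if the grease tin is disturbed (moved more than 30 mm) (distance of grease_tin from where it was at the start of the episode above 0.03 m).
It fails at once if the core bit is disturbed (moved more than 30 mm) (distance of core_bit from where it was at the start of the episode above 0.03 m).
It fails at once if the spanner is disturbed (moved more than 30 mm) (distance of spanner from where it was at the start of the episode above 0.03 m).
Of spacer1, spacer2, spacer3, spacer4, spacer5, spacer6 only 4 to 6 are there at a start; the rules pass over those that are not, and their reading is None.
At some moment in a run one of holder may be knocked a few centimetres aside while the robot is not near it.
Once in a run the grip may slacken for a moment while it holds something.
It also fails if it takes over 210 s, if anything falls off the work surface, if the arm or the gripper's body presses on something with over 40 N, if the wrist force passes 120 N, or if a joint passes its speed limit or range.

## Working session

There is one attempt and no reset: what is moved stays moved. The work goes in short steps, Python scripts to look and compute and a tool call to move; the robot and the scene stay as the last step left them, time stands still between calls to the robot, and variables do not carry over. Pictures are saved under pics/ and viewed, at most 14 in all, crops included, and the job is handed in when it is done.

Besides the shell and the picture viewer there is one more tool, called after "Emit:" as name(argument=value, ...), one argument or row to a line, values as JSON. apply_moves: Moves the arm, as the interface text tells. Its arguments: {"type":"object","properties":{"deltas":{"type":"array","items":{"type":"array","items":{"type":"number"}}},"grip_force":{"type":"number"}},"required":["deltas"]}

```bash
ls; mkdir -p pics; cat > h.py <<'E'
from station import env,cams
import numpy as np,cv2
from scipy.spatial.transform import Rotation as R
def cloud(n):
    o=env.get_obs(); im,d=cams.capture(n); m=cams.camera_model(n); K=np.array(m["K"])
    if "world_from_camera" in m: T=np.array(m["world_from_camera"])
    else:
        W=np.eye(4);W[:3,:3]=R.from_quat(o["tcp_rot"]).as_matrix();W[:3,3]=o["position"];T=W@np.array(m["mount"])
    v,u=np.mgrid[:d.shape[0],:d.shape[1]]
    P=np.stack([(u-K[0,2])/K[0,0]*d,(v-K[1,2])/K[1,1]*d,d],-1)@T[:3,:3].T+T[:3,3]
    P[d==0]=np.nan
    return im,P
def st():
    o=env.get_obs();r=R.from_quat(o["tcp_rot"]).as_matrix()
    print("t",round(o["time_s"],2),"p",np.round(o["position"],4),"x",np.round(r[:,0],3),"y",np.round(r[:,1],3),"z",np.round(r[:,2],3),"op",round(o["opening"],4),"F",np.round(o["ft_force"],1),"g",o["grasp_force"],"q",np.round(o["q"],2))
E
python3 - <<'E'
from h import *
st()
a=[]
for n in("scene","side"):
    im,P=cloud(n); np.save(f"{n}.npy",P); cv2.imwrite(f"pics/{n}0.png",im); a.append(im)
    for t in ["rack","rack_wall","rack_open_end","stop_face","holder","tray","spacer1","grease_tin","core_bit","spanner"]:
        for f in (cams.spot_point,):
            print(n,t,[(np.round(x["location"],3).tolist(),round(x["p"],2)) for x in f(n,t)][:8])
cv2.imwrite("pics/scene0b.png",cv2.resize(a[0],(800,600)))
E
```

```text
pics
t 0.0 p [0.1847 0.4911 0.2498] x [-0.936  0.352  0.   ] y [ 0.352  0.936 -0.001] z [-0.001 -0.001 -1.   ] op 0.0853 F [-0.8 -0.5 -0.9] g 0.0 q [ 1.06  0.26 -0.05  1.26  0.    1.42]
scene rack [([0.646, 0.067, 0.004], 0.93), ([0.642, -0.007, 0.006], 0.51)]
scene rack_wall [([0.648, 0.188, 0.027], 0.87)]
scene rack_open_end [([0.642, -0.078, 0.022], 0.93), ([0.646, 0.062, -0.001], 0.71)]
scene stop_face [([0.644, 0.135, 0.025], 0.72)]
scene holder [([0.642, -0.005, 0.004], 0.81)]
scene tray [([0.552, -0.291, -0.004], 0.89), ([0.642, -0.073, 0.019], 0.22)]
scene spacer1 [([0.445, 0.247, -0.001], 0.86), ([0.45, 0.137, 0.002], 0.85), ([0.427, -0.047, 0.001], 0.79), ([0.446, -0.14, 0.002], 0.62), ([0.452, 0.057, 0.002], 0.61), ([0.419, 0.326, 0.001], 0.6)]
scene grease_tin [([0.61, 0.369, 0.0], 0.88)]
scene core_bit [([0.36, -0.358, 0.003], 0.92)]
scene spanner [([0.744, -0.265, -0.001], 0.78)]
side rack [([0.643, 0.058, 0.001], 0.86)]
side rack_wall []
side rack_open_end [([0.639, -0.079, 0.024], 0.62)]
side stop_face [([0.647, 0.13, 0.022], 0.71)]
side holder [([0.644, -0.005, 0.006], 0.93), ([0.358, -0.354, 0.0], 0.71)]
side tray [([0.548, -0.29, 0.0], 0.88)]
side spacer1 [([0.426, -0.047, 0.001], 0.96), ([0.449, 0.06, 0.004], 0.93), ([0.444, 0.138, -0.003], 0.67), ([0.453, 0.243, 0.002], 0.62), ([0.445, -0.137, 0.001], 0.6), ([0.419, 0.323, 0.001], 0.54)]
side grease_tin [([0.609, 0.377, -0.002], 0.94), ([0.64, -0.005, 0.006], 0.74), ([0.639, -0.076, 0.021], 0.52)]
side core_bit [([0.357, -0.355, 0.002], 0.94)]
side spanner [([0.748, -0.266, -0.004], 0.6)]
```

View pics/scene0b.png

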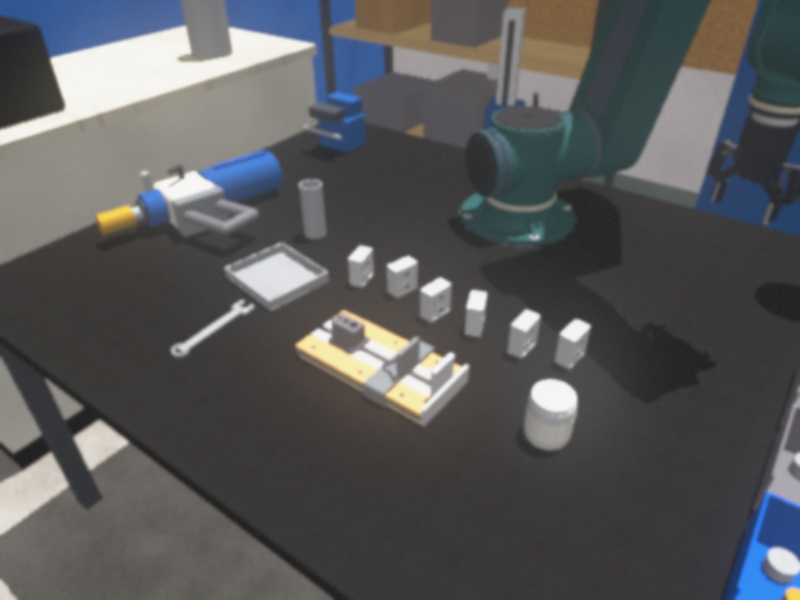

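View pics/side0.png

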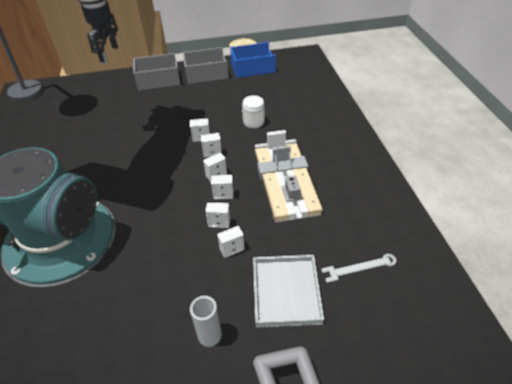

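The scene shows the rack in the centre, with the stop about 57 mm from the wall and the holder near (345,330). There are six spacers in a row. The tray is at (275,275), the spanner at (210,328), the core bit at (313,210) and the tin at (550,415). Next I'll get the yaws from the depth data.

```bash
python3 - <<'E'
from h import *
S=np.load("scene.npy").reshape(-1,3);D=np.load("side.npy").reshape(-1,3)
def rect(n,c,r,z0,z1,P):
    m=(np.abs(P[:,0]-c[0])<r[0])&(np.abs(P[:,1]-c[1])<r[1])&(P[:,2]>z0)&(P[:,2]<z1)
    q=P[m]
    if len(q)<8: print(n,len(q));return
    rc=cv2.minAreaRect((q[:,:2]*1000).astype(np.float32))
    print(n,len(q),np.round(rc[0],1),np.round(rc[1],1),round(rc[2],1),"zmed",round(np.median(q[:,2])*1000,1))
A=np.vstack([S,D])
for nm,P in(("scene",S),("side",D),("both",A)):
    print(nm)
    for i,c in enumerate([(.42,.325),(.45,.245),(.447,.138),(.451,.058),(.427,-.047),(.446,-.138)]):
        rect(f"sp{i}",c,(.045,.042),.058,.075,P)
        rect(f"  all{i}",c,(.045,.042),.012,.075,P)
    rect("deck",(.645,.06),(.1,.17),.019,.031,P)
    rect("wall",(.646,.19),(.05,.03),.05,.095,P)
    rect("stop",(.645,.125),(.05,.025),.05,.095,P)
    rect("holder",(.643,-.005),(.04,.05),.05,.08,P)
    rect("tray",(.55,-.29),(.12,.12),.012,.035,P)
E
```

```text
scene
sp0 170 [422.5 326.7] [30.3 59.6] 84.8 zmed 66.7
  all0 399 [423.2 326.8] [30.7 60.9] 84.5 zmed 52.0
sp1 167 [447.6 243.5] [30.6 58.4] 87.9 zmed 66.2
  all1 385 [449.2 244. ] [31.7 61.7] 87.9 zmed 52.0
sp2 136 [445.6 141.7] [62.9 29.4] 21.8 zmed 66.6
  all2 285 [445.1 141.1] [64.3 30.7] 21.9 zmed 56.5
sp3 137 [455.   56.2] [33.4 56.8] 76.7 zmed 66.3
  all3 367 [453.6  56.6] [33.4 61.9] 76.7 zmed 49.8
sp4 120 [425.8 -45.9] [34.3 57.1] 74.2 zmed 66.1
  all4 339 [426.8 -46. ] [34.5 58.9] 75.0 zmed 48.3
sp5 108 [ 446.5 -139.7] [60.1 29.9] 13.2 zmed 66.1
  all5 293 [ 447.3 -138.7] [62.1 31.6] 12.9 zmed 49.3
deck 2074 [645.2  63.6] [289.2 144.5] 88.6 zmed 25.6
wall 204 [646.9 196.8] [10.7 58. ] 87.8 zmed 74.2
stop 209 [647.  126.2] [27.2 57.2] 67.9 zmed 70.6
holder 264 [643.4  -6.5] [33.7 56.8] 1.1 zmed 69.7
tray 528 [ 551.3 -289.6] [177.2 153.1] 79.7 zmed 20.5
side
sp0 119 [425.2 327.7] [34.8 54.5] 82.7 zmed 66.2
  all0 298 [424.6 327.4] [35.8 55.7] 84.3 zmed 52.1
sp1 132 [449.1 244. ] [35.7 55.6] 88.4 zmed 66.5
  all1 334 [449.6 244.3] [35.9 55.9] 86.9 zmed 50.6
sp2 159 [447.1 140.
[... 820 characters left out ...]
244.3] [35.9 61.7] 86.9 zmed 51.4
sp2 295 [446.5 140.6] [62.2 35.5] 24.7 zmed 66.2
  all2 674 [445.6 140.5] [63.9 35.8] 23.5 zmed 53.4
sp3 312 [454.9  56.1] [35.  56.8] 77.0 zmed 66.2
  all3 761 [453.5  56. ] [35.9 61.9] 77.3 zmed 51.2
sp4 328 [426.7 -45.4] [35.1 57.7] 77.0 zmed 66.2
  all4 788 [427.3 -45.5] [35.1 58.9] 77.0 zmed 51.2
sp5 350 [ 446.5 -139.5] [60.3 32.2] 13.6 zmed 66.3
  all5 785 [ 447.4 -139.2] [62.1 32.5] 13.1 zmed 53.3
deck 4105 [646.7  63.9] [290.3 144.4] 90.0 zmed 25.4
wall 391 [646.8 194.8] [16.1 58. ] 86.3 zmed 72.9
stop 417 [646.3 118.5] [28.4 57.9] 87.7 zmed 70.0
holder 508 [643.1  -7.3] [33.7 59.2] 0.4 zmed 70.1
tray 1298 [ 561.5 -291.3] [177.2 173.7] 79.6 zmed 22.2
```

```bash
cat > plan.py <<'E'
from h import *
import json,math
def plan(wps,start=None,step=.035,rstep=.11):
    """wps: (x,y,z, tool-y angle deg, opening[, nrows]); prints calls of 10 rows"""
    o=env.get_obs(); r=R.from_quat(o["tcp_rot"]).as_matrix()
    p=np.array(o["position"]);
    if start is not None:p=np.array(start)
    a=math.atan2(r[1,1],r[0,1]);rows=[]
    # level out tilt in the first row
    tilt=(R.from_matrix(r).inv()*R.from_matrix(np.c_[[math.sin(a)*-1,math.cos(a),0],[math.cos(a),math.sin(a),0],[0,0,-1]])).as_rotvec()
    for w in wps:
        x,y,z,A,op=w[:5];t=np.array([x,y,z]);A=math.radians(A)
        while A-a>math.pi/2:A-=math.pi
        while A-a<-math.pi/2:A+=math.pi
        n=max(1,math.ceil(np.linalg.norm(t-p)/step),math.ceil(abs(A-a)/rstep))
        if len(w)>5:n=max(n,w[5])
        for k in range(n):
            d=(t-p)/(n-k);da=(A-a)/(n-k)
            ty=np.array([math.cos(a),math.sin(a),0]);tx=np.array([-math.sin(a),math.cos(a),0])
            q=np.round([d@tx,d@ty,-d[2]],4);wz=round(-da,3)
            p=p+q[0]*tx+q[1]*ty-q[2]*np.array([0,0,1]);a-=wz
            rows.append([*q.tolist(),0,0,wz,op])
    while len(rows)%10:rows.append([0,0,0,0,0,0,rows[-1][6]])
    print("tilt",np.round(tilt,3),"end",np.round(p,4),round(math.degrees(a),1))
    for i in range(0,len(rows),10):print("["+",".join("["+",".join("%g"%v for v in q)+"]" for q in rows[i:i+10])+"]")
E
python3 - <<'E'
from plan import *
plan([(.63,.03,.25,-1.2,.0853)])
E
```

```text
tilt [-0.  0.  0.] end [0.63 0.03 0.25] -1.2
[[-0.0305,-0.0145,0,0,0,0.065,0.0853],[-0.0314,-0.0125,0,0,0,0.065,0.0853],[-0.0321,-0.0104,0,0,0,0.065,0.0853],[-0.0327,-0.0083,0,0,0,0.065,0.0853],[-0.0332,-0.0062,0,0,0,0.065,0.0853],[-0.0335,-0.004,0,0,0,0.065,0.0853],[-0.0337,-0.0018,0,0,0,0.065,0.0853],[-0.0337,0.0004,0,0,0,0.065,0.0853],[-0.0336,0.0026,0,0,0,0.065,0.0853],[-0.0334,0.0048,0,0,0,0.065,0.0853]]
[[-0.033,0.0069,0,0,0,0.065,0.0853],[-0.0325,0.009,0,0,0,0.065,0.0853],[-0.0319,0.0111,0,0,0,0.065,0.0853],[-0.0311,0.0132,0,0,0,0.064,0.0853],[-0.0301,0.0152,0.0001,0,0,0.065,0.0853],[-0.0291,0.0171,0,0,0,0.064,0.0853],[-0.0279,0.0189,0.0001,0,0,0.065,0.0853],[-0.0267,0.0207,0,0,0,0.064,0.0853],[-0.0253,0.0223,0.0001,0,0,0.065,0.0853],[0,0,0,0,0,0,0.0853]]
```

Emit:
apply_moves(
  deltas=[
    [-0.0305,-0.0145,0,0,0,0.065,0.0853],
    [-0.0314,-0.0125,0,0,0,0.065,0.0853],
    [-0.0321,-0.0104,0,0,0,0.065,0.0853],
    [-0.0327,-0.0083,0,0,0,0.065,0.0853],
    [-0.0332,-0.0062,0,0,0,0.065,0.0853],
    [-0.0335,-0.004,0,0,0,0.065,0.0853],
    [-0.0337,-0.0018,0,0,0,0.065,0.0853],
    [-0.0337,0.0004,0,0,0,0.065,0.0853],
    [-0.0336,0.0026,0,0,0,0.065,0.0853],
    [-0.0334,0.0048,0,0,0,0.065,0.0853],
  ],
  grip_force=40,
)

```text
time_s: 1.93
position: [0.4201, 0.2471, 0.2504]
tcp_rot: [0.485, 0.874, 0.0, 0.0]
ft_force: [-0.2, 1.7, -1.1]
opening: 0.0852
grasp_force: 0.0
```

Emit:
apply_moves(
  deltas=[
    [-0.033,0.0069,0,0,0,0.065,0.0853],
    [-0.0325,0.009,0,0,0,0.065,0.0853],
    [-0.0319,0.0111,0,0,0,0.065,0.0853],
    [-0.0311,0.0132,0,0,0,0.064,0.0853],
    [-0.0301,0.0152,0,0,0,0.065,0.0853],
    [-0.0291,0.0171,0,0,0,0.064,0.0853],
    [-0.0279,0.0189,0,0,0,0.065,0.0853],
    [-0.0267,0.0207,0,0,0,0.064,0.0853],
    [-0.0253,0.0223,0,0,0,0.065,0.0853],
    [0,0,0,0,0,0,0.0853],
  ],
)

```text
time_s: 2.77
position: [0.6331, 0.0259, 0.249]
tcp_rot: [0.717, 0.697, -0.0, 0.0]
ft_force: [-0.1, 0.3, 0.1]
opening: 0.0849
grasp_force: 0.0
```

```bash
python3 - <<'E'
from h import *
st()
im,P=cloud("wrist");np.save("w1.npy",P);cv2.imwrite("pics/w1.png",im)
for t in ["rack_wall","rack_open_end","stop_face","holder"]: print(t,[(np.round(x["location"],3).tolist(),round(x["p"],2)) for x in cams.spot_point("wrist",t)][:3])
Q=P.reshape(-1,3)
def rect(n,c,r,z0,z1):
    m=(np.abs(Q[:,0]-c[0])<r[0])&(np.abs(Q[:,1]-c[1])<r[1])&(Q[:,2]>z0)&(Q[:,2]<z1);q=Q[m]
    if len(q)<8:print(n,len(q));return
    rc=cv2.minAreaRect((q[:,:2]*1000).astype(np.float32));print(n,len(q),np.round(rc[0],1),np.round(rc[1],1),round(rc[2],1),np.round(np.median(q[:,2])*1000,1))
rect("deck",(.645,.06),(.1,.18),.02,.03)
rect("walltop",(.646,.195),(.05,.03),.079,.095)
rect("stoptop",(.645,.125),(.05,.03),.079,.095)
rect("holdertop",(.643,-.005),(.04,.05),.064,.078)
E
```

```text
t 2.77 p [0.6331 0.0259 0.249 ] x [ 0.028  1.    -0.001] y [ 1.    -0.028  0.   ] z [-0.    -0.001 -1.   ] op 0.0849 F [-0.1  0.3  0.1] g 0.0 q [-0.09  0.46  0.25  1.36 -0.    1.51]
rack_wall []
rack_open_end [([0.641, -0.081, 0.024], 0.74)]
stop_face [([0.645, 0.13, 0.026], 0.66), ([0.455, 0.052, -0.002], 0.2)]
holder [([0.456, 0.052, 0.002], 0.53)]
deck 20369 [643.7  50.3] [256.2 130.4] 88.7 24.7
walltop 0
stoptop 773 [645.4 128. ] [ 7.9 55.8] 88.8 84.5
holdertop 1890 [642.4  -5.8] [55.8 31.9] 88.6 70.6
```

View pics/w1.png

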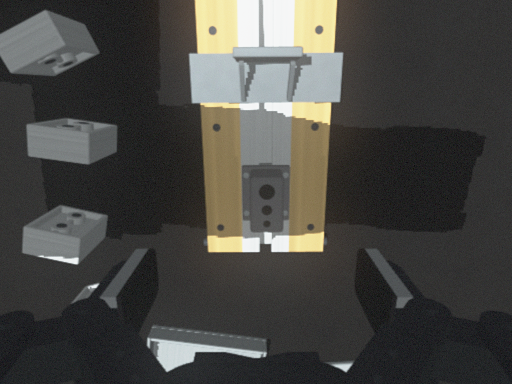

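The wrist view shows the holder at about (267,200), the stop plate at (267,55) and the deck's open end at row 250. The rack yaw is about -1.3°.

```bash
python3 - <<'E'
from plan import *
st()
plan([(.6424,-.0058,.12,-1.3,.085),(.6424,-.0058,.056,-1.3,.085),(.6424,-.0058,.056,-1.3,.02,8)])
plan([(.6398,-.1225,.056,-1.3,.02,10),(.6398,-.1225,.125,-1.3,.02,3),(.551,-.29,.125,-1.3,.02,7),(.551,-.29,.057,-1.3,.02,5),(.551,-.29,.057,-1.3,.02,5)],start=(.6424,-.0058,.056))
E
```

```text
t 3.02 p [0.6294 0.0308 0.2505] x [0.02 1.   0.  ] y [ 1.   -0.02 -0.  ] z [-0.  0. -1.] op 0.0853 F [ 0.4 -0.6 -0.6] g 0.0 q [-0.08  0.45  0.24  1.36  0.    1.51]
tilt [-0. -0. -0.] end [ 0.6424 -0.0058  0.056 ] -1.3
[[-0.0091,0.0034,0.0326,0,0,0.001,0.085],[-0.0091,0.0034,0.0326,0,0,0.001,0.085],[-0.009,0.0035,0.0327,0,0,0.001,0.085],[-0.0091,0.0035,0.0326,0,0,0,0.085],[0,-0,0.032,0,0,0,0.085],[0,-0,0.032,0,0,0,0.085],[0,-0,0,0,0,0,0.02],[0,-0,0,0,0,0,0.02],[0,-0,0,0,0,0,0.02],[0,-0,0,0,0,0,0.02]]
[[0,-0,0,0,0,0,0.02],[0,-0,0,0,0,0,0.02],[0,-0,0,0,0,0,0.02],[0,-0,0,0,0,0,0.02],[0,0,0,0,0,0,0.02],[0,0,0,0,0,0,0.02],[0,0,0,0,0,0,0.02],[0,0,0,0,0,0,0.02],[0,0,0,0,0,0,0.02],[0,0,0,0,0,0,0.02]]
tilt [-0. -0. -0.] end [ 0.551 -0.29   0.057] -1.3
[[-0.0117,-0,-0,0,0,0,0.02],[-0.0117,-0,-0,0,0,0,0.02],[-0.0117,-0,-0,0,0,0,0.02],[-0.0117,-0,-0,0,0,0,0.02],[-0.0117,-0.0001,-0,0,0,0.001,0.02],[-0.0116,-0,-0,0,0,0,0.02],[-0.0117,-0,-0,0,0,0.001,0.02],[-0.0116,-0,-0,0,0,0,0.02],[-0.0117,-0.0001,-0,0,0,0.001,0.02],[-0.0116,0,-0,0,0,0,0.02]]
[[-0,0,-0.023,0,0,0,0.02],[-0,0,-0.023,0,0,0,0.02],[-0,0,-0.023,0,0,0,0.02],[-0.0242,-0.0121,-0,0,0,0,0.02],[-0.0242,-0.0121,-0,0,0,0,0.02],[-0.0242,-0.0122,-0,0,0,0,0.02],[-0.0242,-0.0121,-0,0,0,0,0.02],[-0.0242,-0.0122,-0,0,0,0,0.02],[-0.0242,-0.0121,-0,0,0,0,0.02],[-0.0243,-0.0122,-0,0,0,0,0.02]]
[[0,0,0.0136,0,0,0,0.02],[0,0,0.0136,0,0,0,0.02],[0,0,0.0136,0,0,0,0.02],[0,0,0.0136,0,0,0,0.02],[0,0,0.0136,0,0,0,0.02],[0,0,-0,0,0,0,0.02],[0,0,-0,0,0,0,0.02],[0,0,-0,0,0,0,0.02],[0,0,-0,0,0,0,0.02],[0,0,-0,0,0,0,0.02]]
```

Emit:
apply_moves(
  deltas=[
    [-0.0091,0.0035,0.03,0,0,0.001,0.085],
    [-0.0091,0.0034,0.03,0,0,0.001,0.085],
    [-0.009,0.0035,0.03,0,0,0.001,0.085],
    [-0.0091,0.0034,0.03,0,0,0,0.085],
    [0,0,0.025,0,0,0,0.085],
    [0,0,0.02,0,0,0,0.085],
    [0,0,0.015,0,0,0,0.085],
    [0,0,0.0095,0,0,0,0.085],
    [0,0,0.005,0,0,0,0.085],
    [0,0,0,0,0,0,0.085],
  ],
)

```text
time_s: 3.85
position: [0.6425, -0.006, 0.0555]
tcp_rot: [0.715, 0.699, -0.0, -0.0]
ft_force: [-0.8, -0.0, -0.3]
opening: 0.0846
grasp_force: 0.0
```

Emit:
apply_moves(
  deltas=[
    [0,0,0,0,0,0,0.085],
    [0,0,0,0,0,0,0.02],
    [0,0,0,0,0,0,0.02],
    [0,0,0,0,0,0,0.02],
    [0,0,0,0,0,0,0.02],
    [0,0,0,0,0,0,0.02],
    [0,0,0,0,0,0,0.02],
    [0,0,0,0,0,0,0.02],
    [0,0,0,0,0,0,0.02],
    [0,0,0,0,0,0,0.02],
  ],
  grip_force=60,
)

```text
time_s: 4.68
position: [0.6432, -0.0066, 0.0563]
tcp_rot: [0.716, 0.699, 0.0, 0.0]
ft_force: [-1.5, 0.6, 5.8]
opening: 0.0309
grasp_force: 60.5
```

Emit:
apply_moves(
  deltas=[
    [-0.0117,0,0,0,0,0,0.02],
    [-0.0117,0,0,0,0,0,0.02],
    [-0.0117,0,0,0,0,0,0.02],
    [-0.0117,0,0,0,0,0,0.02],
    [-0.0117,0,0,0,0,0,0.02],
    [-0.0117,0,0,0,0,0,0.02],
    [-0.0117,0,0,0,0,0,0.02],
    [-0.0117,0,0,0,0,0,0.02],
    [-0.0117,0,0,0,0,0,0.02],
    [-0.0117,0,0,0,0,0,0.02],
  ],
)

```text
time_s: 5.52
position: [0.64, -0.1246, 0.0556]
tcp_rot: [0.716, 0.699, -0.0, -0.0]
ft_force: [-0.2, 0.1, -1.7]
opening: 0.0317
grasp_force: 59.5
```

```bash
python3 - <<'E'
from h import *
st()
cams.capture("side"); cams.capture("scene")
for n in("side","scene"): print([(np.round(x["location"],3).tolist(),round(x["p"],2)) for x in cams.spot_point(n,"holder")][:3])
st()
E
```

```text
t 5.52 p [ 0.64   -0.1246  0.0556] x [ 0.024  1.    -0.   ] y [ 1.    -0.024 -0.001] z [-0.001 -0.    -1.   ] op 0.0317 F [-0.2  0.1 -1.7] g 59.49710190296173 q [-0.32  0.59 -0.06  0.92 -0.    1.28]
[]
[([0.642, -0.124, 0.004], 0.82)]
t 5.72 p [ 0.6399 -0.124   0.0554] x [0.025 1.    0.   ] y [ 1.    -0.025 -0.001] z [-0.001  0.    -1.   ] op 0.0309 F [-0.6  0.8 -2. ] g 59.497591853141785 q [-0.32  0.59 -0.06  0.92 -0.    1.28]
```

Emit:
apply_moves(
  deltas=[
    [0,0,-0.023,0,0,0,0.02],
    [0,0,-0.023,0,0,0,0.02],
    [0,0,-0.023,0,0,0,0.02],
    [-0.0242,-0.0121,0,0,0,0,0.02],
    [-0.0242,-0.0121,0,0,0,0,0.02],
    [-0.0242,-0.0122,0,0,0,0,0.02],
    [-0.0242,-0.0121,0,0,0,0,0.02],
    [-0.0242,-0.0122,0,0,0,0,0.02],
    [-0.0242,-0.0121,0,0,0,0,0.02],
    [-0.0243,-0.0122,0,0,0,0,0.02],
  ],
)

```text
time_s: 6.55
position: [0.5504, -0.2915, 0.1247]
tcp_rot: [0.715, 0.699, -0.0, -0.0]
ft_force: [0.8, -0.1, -1.9]
opening: 0.0312
grasp_force: 60.3
```

Emit:
apply_moves(
  deltas=[
    [0,0,0.018,0,0,0,0.02],
    [0,0,0.018,0,0,0,0.02],
    [0,0,0.015,0,0,0,0.02],
    [0,0,0.01,0,0,0,0.02],
    [0,0,0.006,0,0,0,0.02],
    [0,0,0.001,0,0,0,0.02],
    [0,0,0,0,0,0,0.02],
    [0,0,0,0,0,0,0.02],
    [0,0,0,0,0,0,0.02],
    [0,0,0,0,0,0,0.02],
  ],
)

```text
time_s: 7.38
position: [0.5515, -0.2912, 0.0574]
tcp_rot: [0.716, 0.699, 0.0, 0.001]
ft_force: [-0.7, 0.6, -1.9]
opening: 0.0313
grasp_force: 60.3
```

```bash
python3 - <<'E'
from plan import *
st()
im,P=cloud("scene");cv2.imwrite("pics/s2.png",cv2.resize(im[100:330,100:400],None,fx=2,fy=2))
print([(np.round(x["location"],3).tolist(),round(x["p"],2)) for x in cams.spot_point("scene","holder")][:3])
plan([(.551,-.29,.057,-1.3,.085,5),(.551,-.29,.15,-1.3,.085,4),(.6454,.129,.15,-1.3,.085),(.6453,.125,.075,-1.3,.085)],start=(.551,-.29,.057))
E
```

```text
t 7.38 p [ 0.5515 -0.2912  0.0574] x [ 0.024  1.    -0.001] y [ 1.    -0.024  0.001] z [ 0.001 -0.001 -1.   ] op 0.0313 F [-0.7  0.6 -1.9] g 60.279396772384644 q [-0.62  0.54 -0.14  0.88 -0.    0.98]
[([0.555, -0.288, 0.008], 0.5)]
tilt [ 0.  0. -0.] end [0.6453 0.125  0.075 ] -1.3
[[0,0,-0,0,0,-0,0.085],[0,0,-0,0,0,-0,0.085],[0,0,-0,0,0,-0,0.085],[0,0,-0,0,0,-0.001,0.085],[0,0,-0,0,0,-0,0.085],[0,0,-0.0232,0,0,-0,0.085],[0,0,-0.0233,0,0,-0,0.085],[0,0,-0.0232,0,0,-0,0.085],[0,0,-0.0233,0,0,-0,0.085],[0.0324,0.0065,-0,0,0,-0,0.085]]
[[0.0324,0.0065,-0,0,0,-0,0.085],[0.0324,0.0065,-0,0,0,-0,0.085],[0.0324,0.0065,-0,0,0,-0,0.085],[0.0324,0.0065,-0,0,0,-0,0.085],[0.0324,0.0065,-0,0,0,-0,0.085],[0.0324,0.0065,-0,0,0,-0,0.085],[0.0324,0.0065,-0,0,0,-0,0.085],[0.0324,0.0065,-0,0,0,-0,0.085],[0.0324,0.0066,-0,0,0,-0,0.085],[0.0324,0.0065,-0,0,0,-0,0.085]]
[[0.0323,0.0066,-0,0,0,-0,0.085],[0.0324,0.0065,-0,0,0,-0,0.085],[-0.0013,0,0.025,0,0,-0,0.085],[-0.0014,0,0.025,0,0,-0,0.085],[-0.0013,0,0.025,0,0,-0,0.085],[0,0,0,0,0,0,0.085],[0,0,0,0,0,0,0.085],[0,0,0,0,0,0,0.085],[0,0,0,0,0,0,0.085],[0,0,0,0,0,0,0.085]]
```

View pics/s2.png

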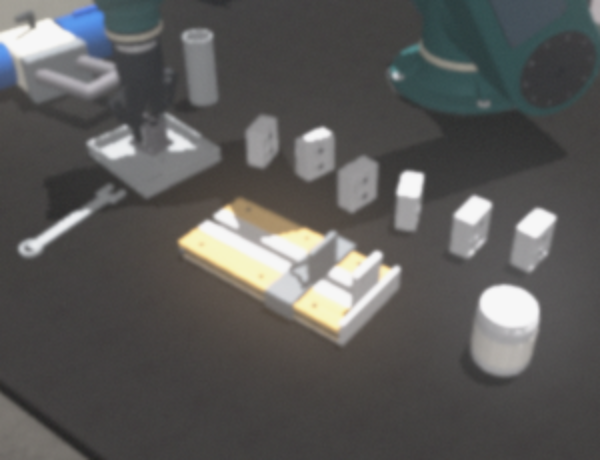

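The holder is in the tray and still gripped, at (150,140). I'll release it and go to the stop.

Emit:
apply_moves(
  deltas=[
    [0,0,0,0,0,0,0.085],
    [0,0,0,0,0,0,0.085],
    [0,0,0,0,0,0,0.085],
    [0,0,0,0,0,0,0.085],
    [0,0,0,0,0,0,0.085],
    [0,0,0,0,0,0,0.085],
    [0,0,-0.023,0,0,0,0.085],
    [0,0,-0.023,0,0,0,0.085],
    [0,0,-0.023,0,0,0,0.085],
    [0,0,-0.024,0,0,0,0.085],
  ],
)

```text
time_s: 8.32
position: [0.5509, -0.2909, 0.1507]
tcp_rot: [0.716, 0.699, -0.0, -0.0]
ft_force: [1.0, -0.5, -0.6]
opening: 0.0853
grasp_force: 0.0
```

Emit:
apply_moves(
  deltas=[
    [0.0324,0.0065,0,0,0,0,0.085],
    [0.0324,0.0065,0,0,0,0,0.085],
    [0.0324,0.0065,0,0,0,0,0.085],
    [0.0324,0.0065,0,0,0,0,0.085],
    [0.0324,0.0065,0,0,0,0,0.085],
    [0.0324,0.0065,0,0,0,0,0.085],
    [0.0324,0.0065,0,0,0,0,0.085],
    [0.0324,0.0065,0,0,0,0,0.085],
    [0.0324,0.0065,0,0,0,0,0.085],
    [0.0324,0.0065,0,0,0,0,0.085],
  ],
)

```text
time_s: 9.15
position: [0.624, 0.033, 0.1499]
tcp_rot: [0.716, 0.699, 0.0, 0.0]
ft_force: [0.2, -0.5, 0.6]
opening: 0.085
grasp_force: 0.0
```

Emit:
apply_moves(
  deltas=[
    [0.0324,0.0065,0,0,0,0,0.085],
    [0.0324,0.0065,0,0,0,0,0.085],
    [0.0304,0.0065,0,0,0,0,0.085],
    [0,0,0,0,0,0,0.085],
    [0,0,0.02,0,0,0,0.085],
    [0,0,0.02,0,0,0,0.085],
    [0,0,0.02,0,0,0,0.085],
    [0,0,0.015,0,0,0,0.085],
    [0,0,0.005,0,0,0,0.085],
    [0,0,0,0,0,0,0.085],
  ],
)

```text
time_s: 9.98
position: [0.645, 0.1258, 0.0687]
tcp_rot: [0.716, 0.699, -0.001, -0.001]
ft_force: [0.4, -0.5, 0.1]
opening: 0.0848
grasp_force: 0.0
```

Emit:
apply_moves(
  deltas=[
    [0,0,0,0,0,0,0.04],
    [0,0,0,0,0,0,0.04],
    [0,0,0,0,0,0,0.04],
    [0,0,0,0,0,0,0.04],
    [0,0,0,0,0,0,0.04],
    [0,0,0,0,0,0,0.04],
    [-0.01,0,0,0,0,0,0.04],
    [-0.012,0,0,0,0,0,0.04],
    [-0.012,0,0,0,0,0,0.04],
    [-0.012,0,0,0,0,0,0.04],
  ],
)

```text
time_s: 10.82
position: [0.644, 0.0801, 0.0713]
tcp_rot: [0.715, 0.699, 0.0, -0.0]
ft_force: [-7.6, 1.9, 11.2]
opening: 0.0549
grasp_force: 63.8
```

Emit:
apply_moves(
  deltas=[
    [-0.012,0,0,0,0,0,0.04],
    [-0.012,0,0,0,0,0,0.04],
    [-0.012,0,0,0,0,0,0.04],
    [-0.012,0,0,0,0,0,0.04],
    [-0.012,0,0,0,0,0,0.04],
    [-0.012,0,0,0,0,0,0.04],
    [-0.012,0,0,0,0,0,0.04],
    [-0.01,0,0,0,0,0,0.04],
    [-0.004,0,0,0,0,0,0.04],
    [0,0,0,0,0,0,0.04],
  ],
)

```text
time_s: 11.65
position: [0.6418, -0.019, 0.0713]
tcp_rot: [0.716, 0.698, -0.0, 0.0]
ft_force: [-8.3, -2.4, 11.3]
opening: 0.0547
grasp_force: 63.9
```

Emit:
apply_moves(
  deltas=[
    [0,0,0,0,0,0,0.085],
    [0,0,0,0,0,0,0.085],
    [0,0,0,0,0,0,0.085],
    [0,0,0,0,0,0,0.085],
    [0,0,-0.025,0,0,0,0.085],
    [0,0,-0.03,0,0,0,0.085],
    [0,0,-0.03,0,0,0,0.085],
    [0,0,-0.03,0,0,0,0.085],
    [0,0,-0.03,0,0,0,0.085],
    [0,0,-0.03,0,0,0,0.085],
  ],
)

```text
time_s: 12.48
position: [0.642, -0.0177, 0.2465]
tcp_rot: [0.715, 0.699, 0.0, 0.0]
ft_force: [0.9, 0.1, -0.4]
opening: 0.0851
grasp_force: 0.0
```

```bash
cat >> h.py <<'E'
def rect(Q,n,c,r,z0,z1):
    Q=Q.reshape(-1,3)
    m=(np.abs(Q[:,0]-c[0])<r[0])&(np.abs(Q[:,1]-c[1])<r[1])&(Q[:,2]>z0)&(Q[:,2]<z1);q=Q[m]
    if len(q)<8:print(n,len(q));return
    rc=cv2.minAreaRect((q[:,:2]*1000).astype(np.float32));print(n,len(q),np.round(rc[0],1),np.round(rc[1],1),round(rc[2],1),np.round(np.median(q[:,2])*1000,1))
E
python3 - <<'E'
from plan import *
st()
im,P=cloud("wrist");cv2.imwrite("pics/w2.png",im)
rect(P,"deck",(.645,.06),(.1,.18),.02,.03)
rect(P,"walltop",(.646,.195),(.05,.03),.079,.095)
rect(P,"stoptop",(.645,-.02),(.05,.04),.079,.095)
for i,c in enumerate([(.424,.327),(.449,.244),(.447,.141),(.454,.056),(.427,-.045),(.446,-.139)]):
  rect(P,f"sp{i}",c,(.045,.042),.06,.073)
E
```

```text
t 12.48 p [ 0.642  -0.0177  0.2465] x [ 0.024  1.    -0.   ] y [ 1.    -0.024  0.   ] z [ 0. -0. -1.] op 0.0851 F [ 0.9  0.1 -0.4] g 0.0 q [-0.15  0.47  0.27  1.37  0.    1.44]
deck 20678 [642.7  28.6] [212.5 143.3] 89.0 24.6
walltop 0
stoptop 637 [642.4 -16.7] [ 8.2 55.3] 88.7 84.4
sp0 0
sp1 0
sp2 126 [444.3 128.6] [17.6  5.3] 21.3 64.6
sp3 2396 [453.5  56.5] [30.2 57.4] 80.4 65.4
sp4 1875 [426.5 -44.1] [30.9 56.8] 74.5 65.4
sp5 1386 [ 445.9 -138.4] [57.6 30.7] 14.5 65.4
```

View pics/w2.png

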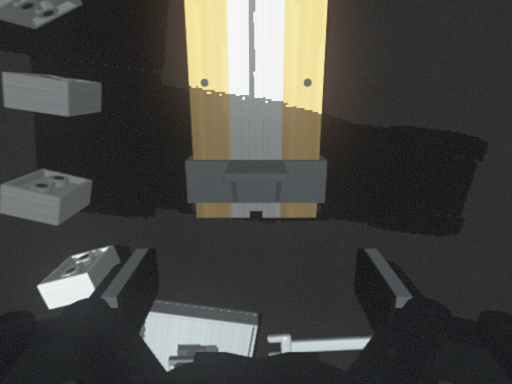

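The stop is now about 205 mm from the wall, with its plate at about (256,170), and the deck is clear. On to the spacers.

```bash
cat >> plan.py <<'E'
ay=np.array([.0227,.9997]);wall=np.array([.6471,.192])
def cycle(c,ang,i,gap=1.5,dy=0):
    c=np.array(c);up=.16;T=wall-ay*(.015+.030*i+gap*.001*(i+1)); A=T-ay*.006
    o=env.get_obs();p=o["position"]
    plan([(p[0],p[1],up,ang,.085),(*c,up,ang,.085),(*c,.06,ang,.085,4),(*c,.042,ang,.085,2),(*c,.042,ang,.085,2),(*c,.042,ang,.04,7),
      (*c,up,ang,.04,5),(*c,up,-1.3,.04),(*A,up,-1.3,.04),(*A,up,-1.3,.04,2),(*A,.09,-1.3,.04,3),(*A,.07,-1.3,.04,2),(*T,.07,-1.3,.04,3),(*T,.0675,-1.3,.04,2),(*T,.0675,-1.3,.04,2),(*T,.0675,-1.3,.085,5),(*T,up,-1.3,.085,4)])
E
python3 - <<'E'
from plan import *
cycle((.4537,.0565),-10.5,0)
E
```

```text
tilt [ 0.007  0.001 -0.   ] end [0.6468 0.1755 0.16  ] -1.3
[[0,0,0.0308,0,0,0.053,0.085],[0,0,0.0307,0,0,0.053,0.085],[0,0,0.0308,0,0,0.054,0.085],[0.0064,-0.0334,-0,0,0,-0,0.085],[0.0064,-0.0333,-0,0,0,-0,0.085],[0.0064,-0.0334,-0,0,0,-0,0.085],[0.0064,-0.0333,-0,0,0,-0,0.085],[0.0064,-0.0334,-0,0,0,-0,0.085],[0.0065,-0.0333,-0,0,0,-0,0.085],[-0,-0,0.025,0,0,-0,0.085]]
[[-0,-0,0.025,0,0,-0,0.085],[-0,-0,0.025,0,0,-0,0.085],[-0,-0,0.025,0,0,-0,0.085],[-0,-0,0.009,0,0,-0,0.085],[-0,-0,0.009,0,0,-0,0.085],[-0,-0,-0,0,0,-0,0.085],[-0,-0,-0,0,0,-0,0.085],[-0,-0,-0,0,0,-0,0.04],[-0,-0,-0,0,0,-0,0.04],[-0,-0,-0,0,0,-0,0.04]]
[[-0,-0,-0,0,0,-0,0.04],[-0,-0,-0,0,0,-0,0.04],[-0,-0,-0,0,0,-0,0.04],[-0,-0,-0,0,0,-0,0.04],[-0,-0,-0.0236,0,0,-0,0.04],[-0,-0,-0.0236,0,0,-0,0.04],[-0,-0,-0.0236,0,0,-0,0.04],[-0,-0,-0.0236,0,0,-0,0.04],[-0,-0,-0.0236,0,0,-0,0.04],[-0,-0,-0,0,0,-0.081,0.04]]
[[-0,-0,-0,0,0,-0.08,0.04],[0.0168,0.0272,-0,0,0,-0,0.04],[0.0168,0.0272,-0,0,0,-0,0.04],[0.0167,0.0272,-0,0,0,-0,0.04],[0.0168,0.0272,-0,0,0,-0,0.04],[0.0167,0.0272,-0,0,0,-0,0.04],[0.0168,0.0271,-0,0,0,-0,0.04],[0.0167,0.0272,-0,0,0,-0,0.04],[0,-0,-0,0,0,-0,0.04],[0,-0,-0,0,0,-0,0.04]]
[[0,-0,0.0233,0,0,-0,0.04],[0,-0,0.0233,0,0,-0,0.04],[0,-0,0.0234,0,0,-0,0.04],[0,-0,0.01,0,0,-0,0.04],[0,-0,0.01,0,0,-0,0.04],[0.002,-0,-0,0,0,-0,0.04],[0.002,-0,-0,0,0,-0,0.04],[0.002,-0,-0,0,0,-0,0.04],[0,-0,0.0012,0,0,-0,0.04],[0,-0,0.0013,0,0,-0,0.04]]
[[0,-0,-0,0,0,-0,0.04],[0,-0,-0,0,0,-0,0.04],[0,-0,-0,0,0,-0,0.085],[0,-0,-0,0,0,-0,0.085],[0,-0,-0,0,0,-0,0.085],[0,-0,-0,0,0,-0,0.085],[0,-0,-0,0,0,-0,0.085],[0,-0,-0.0231,0,0,-0,0.085],[0,-0,-0.0231,0,0,-0,0.085],[0,-0,-0.0232,0,0,-0,0.085]]
[[0,-0,-0.0231,0,0,-0,0.085],[0,0,0,0,0,0,0.085],[0,0,0,0,0,0,0.085],[0,0,0,0,0,0,0.085],[0,0,0,0,0,0,0.085],[0,0,0,0,0,0,0.085],[0,0,0,0,0,0,0.085],[0,0,0,0,0,0,0.085],[0,0,0,0,0,0,0.085],[0,0,0,0,0,0,0.085]]
```

Emit:
apply_moves(
  deltas=[
    [0,0,0.0308,0,0,0.053,0.085],
    [0,0,0.0307,0,0,0.053,0.085],
    [0,0,0.0308,0,0,0.054,0.085],
    [0.0064,-0.0334,0,0,0,0,0.085],
    [0.0064,-0.0333,0,0,0,0,0.085],
    [0.0064,-0.0334,0,0,0,0,0.085],
    [0.0064,-0.0333,0,0,0,0,0.085],
    [0.0064,-0.0334,0,0,0,0,0.085],
    [0.0065,-0.0333,0,0,0,0,0.085],
    [0,0,0.025,0,0,0,0.085],
  ],
  grip_force=80,
)

```text
time_s: 13.37
position: [0.4492, 0.0583, 0.1302]
tcp_rot: [0.769, 0.64, 0.001, 0.001]
ft_force: [3.3, -0.1, 0.3]
opening: 0.0848
grasp_force: 0.0
```

Emit:
apply_moves(
  deltas=[
    [0,0,0.025,0,0,0,0.085],
    [0,0,0.025,0,0,0,0.085],
    [0,0,0.025,0,0,0,0.085],
    [0,0,0.009,0,0,0,0.085],
    [0,0,0.009,0,0,0,0.085],
    [0,0,0,0,0,0,0.085],
    [0,0,0,0,0,0,0.085],
    [0,0,0,0,0,0,0.04],
    [0,0,0,0,0,0,0.04],
    [0,0,0,0,0,0,0.04],
  ],
)

```text
time_s: 14.2
position: [0.453, 0.0566, 0.0354]
tcp_rot: [0.769, 0.639, 0.001, 0.0]
ft_force: [-4.6, 0.0, 12.3]
opening: 0.055
grasp_force: 81.6
```

Emit:
apply_moves(
  deltas=[
    [0,0,0,0,0,0,0.04],
    [0,0,0,0,0,0,0.04],
    [0,0,0,0,0,0,0.04],
    [0,0,0,0,0,0,0.04],
    [0,0,-0.0236,0,0,0,0.04],
    [0,0,-0.0236,0,0,0,0.04],
    [0,0,-0.0236,0,0,0,0.04],
    [0,0,-0.0236,0,0,0,0.04],
    [0,0,-0.0236,0,0,0,0.04],
    [0,0,0,0,0,-0.081,0.04],
  ],
)

```text
time_s: 15.03
position: [0.4542, 0.0565, 0.1566]
tcp_rot: [0.743, 0.669, 0.002, 0.002]
ft_force: [0.6, -0.7, -2.3]
opening: 0.0551
grasp_force: 85.2
```

```bash
python3 - <<'E'
from h import *
st()
im,P=cloud("side");rect(P,"held",(.4537,.0565),(.05,.04),.11,.2)
rect(P,"under",(.4537,.0565),(.05,.04),.02,.07)
E
```

```text
t 15.03 p [0.4542 0.0565 0.1566] x [0.104 0.995 0.   ] y [ 0.995 -0.104  0.006] z [ 0.006 -0.    -1.   ] op 0.0551 F [ 0.6 -0.7 -2.3] g 85.23366808891296 q [-0.05  0.2  -0.4   0.96  0.    1.62]
held 760 [454.8  55.7] [33.3 99.7] 83.9 171.7
under 0
```

Emit:
apply_moves(
  deltas=[
    [0,0,0,0,0,-0.08,0.04],
    [0,0,0,0,0,0,0.04],
    [0,0,0,0,0,0,0.04],
    [0,0,0,0,0,0,0.04],
    [0,0,0,0,0,0,0.04],
    [0,0,0,0,0,0,0.04],
    [0,0,0,0,0,0,0.04],
    [0,0,0,0,0,0,0.04],
    [0,0,0,0,0,0,0.04],
    [0,0,0,0,0,0,0.04],
  ],
)

```text
time_s: 15.92
position: [0.4525, 0.0565, 0.1525]
tcp_rot: [0.715, 0.699, -0.0, -0.0]
ft_force: [0.5, -0.1, -1.8]
opening: 0.0556
grasp_force: 85.1
```

```bash
cat >> plan.py <<'E'
def place(i,zg,gap=1.5,up=.16):
    """carry to slot i; zg = TCP height above the spacer's bottom"""
    T=wall-ay*(.015+.030*i+gap*.001*(i+1)); A=T-ay*.006; p=env.get_obs()["position"];z=.025+zg
    plan([(p[0],p[1],up,-1.3,.04),(*A,up,-1.3,.04),(*A,up,-1.3,.04,2),(*A,z+.02,-1.3,.04,3),(*A,z+.003,-1.3,.04,2),(*T,z+.003,-1.3,.04,3),(*T,z+.0005,-1.3,.04,2),(*T,z+.0005,-1.3,.04,2),(*T,z+.0005,-1.3,.085,5),(*T,up,-1.3,.085,4),(*T,up,-1.3,.085,5)])
def pick(c,ang,up=.16):
    p=env.get_obs()["position"]
    plan([(p[0],p[1],up,ang,.085),(*c,up,ang,.085),(*c,.06,ang,.085,4),(*c,.042,ang,.085,2),(*c,.042,ang,.085,2),(*c,.042,ang,.04,7),(*c,up,ang,.04,5),(*c,up,-1.3,.04),(*c,up,-1.3,.04,6)])
E
python3 - <<'E'
from plan import *
st();place(0,.036)
E
```

```text
t 15.92 p [0.4525 0.0565 0.1525] x [ 0.023  1.    -0.   ] y [ 1.    -0.023 -0.   ] z [-0. -0. -1.] op 0.0556 F [ 0.5 -0.1 -1.8] g 85.13343930244446 q [-0.05  0.2  -0.41  0.96 -0.    1.54]
tilt [-0.  0.  0.] end [0.6467 0.1755 0.16  ] -1.3
[[0,0,-0.0075,0,0,-0.001,0.04],[0.0167,0.0274,-0,0,0,0,0.04],[0.0168,0.0273,-0,0,0,0,0.04],[0.0167,0.0274,-0,0,0,0,0.04],[0.0168,0.0273,-0,0,0,0,0.04],[0.0167,0.0274,-0,0,0,0,0.04],[0.0168,0.0273,-0,0,0,0,0.04],[0.0167,0.0274,-0,0,0,0,0.04],[0,-0,-0,0,0,0,0.04],[0,-0,-0,0,0,0,0.04]]
[[0,-0,0.0263,0,0,0,0.04],[0,-0,0.0263,0,0,0,0.04],[0,-0,0.0264,0,0,0,0.04],[0,-0,0.0085,0,0,0,0.04],[0,-0,0.0085,0,0,0,0.04],[0.002,-0,-0,0,0,0,0.04],[0.002,-0,-0,0,0,0,0.04],[0.002,-0,-0,0,0,0,0.04],[0,-0,0.0012,0,0,0,0.04],[0,-0,0.0013,0,0,0,0.04]]
[[0,-0,-0,0,0,0,0.04],[0,-0,-0,0,0,0,0.04],[0,-0,-0,0,0,0,0.085],[0,-0,-0,0,0,0,0.085],[0,-0,-0,0,0,0,0.085],[0,-0,-0,0,0,0,0.085],[0,-0,-0,0,0,0,0.085],[0,-0,-0.0246,0,0,0,0.085],[0,-0,-0.0246,0,0,0,0.085],[0,-0,-0.0247,0,0,0,0.085]]
[[0,-0,-0.0246,0,0,0,0.085],[0,-0,-0,0,0,0,0.085],[0,-0,-0,0,0,0,0.085],[0,-0,-0,0,0,0,0.085],[0,-0,-0,0,0,0,0.085],[0,-0,-0,0,0,0,0.085],[0,0,0,0,0,0,0.085],[0,0,0,0,0,0,0.085],[0,0,0,0,0,0,0.085],[0,0,0,0,0,0,0.085]]
```

Emit:
apply_moves(
  deltas=[
    [0,0,-0.0075,0,0,0,0.04],
    [0.0167,0.0274,0,0,0,0,0.04],
    [0.0168,0.0273,0,0,0,0,0.04],
    [0.0167,0.0274,0,0,0,0,0.04],
    [0.0168,0.0273,0,0,0,0,0.04],
    [0.0167,0.0274,0,0,0,0,0.04],
    [0.0168,0.0273,0,0,0,0,0.04],
    [0.0167,0.0274,0,0,0,0,0.04],
    [0,0,0,0,0,0,0.04],
    [0,0,0,0,0,0,0.04],
  ],
)

```text
time_s: 16.75
position: [0.6474, 0.17, 0.1594]
tcp_rot: [0.715, 0.699, -0.0, -0.0]
ft_force: [0.1, -0.2, -1.8]
opening: 0.0549
grasp_force: 85.8
```

Emit:
apply_moves(
  deltas=[
    [0,0,0.0263,0,0,0,0.04],
    [0,0,0.0263,0,0,0,0.04],
    [0,0,0.0264,0,0,0,0.04],
    [0,0,0.0085,0,0,0,0.04],
    [0,0,0.0085,0,0,0,0.04],
    [0.002,0,0,0,0,0,0.04],
    [0.002,0,0,0,0,0,0.04],
    [0.002,0,0,0,0,0,0.04],
    [0,0,0.0012,0,0,0,0.04],
    [0,0,0.0013,0,0,0,0.04],
  ],
)

```text
time_s: 17.58
position: [0.6473, 0.1756, 0.0624]
tcp_rot: [0.715, 0.699, 0.001, 0.0]
ft_force: [-0.9, 0.7, -1.0]
opening: 0.0548
grasp_force: 85.8
```

Emit:
apply_moves(
  deltas=[
    [0,0,0,0,0,0,0.04],
    [0,0,0,0,0,0,0.04],
    [0,0,0,0,0,0,0.085],
    [0,0,0,0,0,0,0.085],
    [0,0,0,0,0,0,0.085],
    [0,0,0,0,0,0,0.085],
    [0,0,0,0,0,0,0.085],
    [0,0,-0.0246,0,0,0,0.085],
    [0,0,-0.0246,0,0,0,0.085],
    [0,0,-0.0247,0,0,0,0.085],
  ],
)

```text
time_s: 18.42
position: [0.6465, 0.1753, 0.1361]
tcp_rot: [0.715, 0.699, -0.0, -0.0]
ft_force: [-0.2, -0.7, -0.3]
opening: 0.0846
grasp_force: 0.0
```

Emit:
apply_moves(
  deltas=[
    [0,0,-0.0246,0,0,0,0.085],
    [-0.02,0,0,0,0,0,0.085],
    [-0.02,0,0,0,0,0,0.085],
    [-0.02,0,0,0,0,0,0.085],
    [-0.02,0,0,0,0,0,0.085],
    [-0.02,0,0,0,0,0,0.085],
    [0,0,0,0,0,0,0.085],
    [0,0,0,0,0,0,0.085],
    [0,0,0,0,0,0,0.085],
    [0,0,0,0,0,0,0.085],
  ],
)

```text
time_s: 19.25
position: [0.6445, 0.0761, 0.16]
tcp_rot: [0.715, 0.699, 0.0, -0.0]
ft_force: [0.0, 0.2, 0.1]
opening: 0.0847
grasp_force: 0.0
```

```bash
python3 - <<'E'
from plan import *
st()
im,P=cloud("wrist");cv2.imwrite("pics/w3.png",im)
rect(P,"walltop",(.646,.205),(.05,.03),.07,.1)
rect(P,"sp",(.646,.17),(.05,.05),.07,.1)
im,P=cloud("scene");rect(P,"scene",(.646,.17),(.05,.05),.07,.1)
plan([]) if 0 else pick((.447,.141),23)
E
```

```text
t 19.25 p [0.6445 0.0761 0.16  ] x [0.022 1.    0.   ] y [ 1.    -0.022 -0.   ] z [-0.  0. -1.] op 0.0847 F [0.  0.2 0.1] g 0.0 q [-0.01  0.51  0.1   1.16  0.    1.59]
walltop 4374 [646.9 185.6] [21.3 56. ] 89.9 90.3
sp 7518 [646.8 178. ] [35.7 56.5] 88.8 90.4
scene 387 [647.4 180.1] [43.5 59.5] 89.3 88.3
tilt [-0. -0. -0.] end [0.447 0.141 0.16 ] -1.3
[[0,0,-0,0,0,-0.106,0.085],[0,0,-0,0,0,-0.106,0.085],[0,0,-0,0,0,-0.106,0.085],[0,0,-0.0001,0,0,-0.105,0.085],[0.0228,-0.0261,0,0,0,-0,0.085],[0.0228,-0.0261,0,0,0,-0,0.085],[0.0228,-0.0261,0,0,0,-0,0.085],[0.0228,-0.0261,0,0,0,-0,0.085],[0.0228,-0.0261,0,0,0,-0,0.085],[0.0228,-0.026,0,0,0,-0,0.085]]
[[-0,-0,0.025,0,0,-0,0.085],[-0,-0,0.025,0,0,-0,0.085],[-0,-0,0.025,0,0,-0,0.085],[-0,-0,0.025,0,0,-0,0.085],[-0,-0,0.009,0,0,-0,0.085],[-0,-0,0.009,0,0,-0,0.085],[-0,-0,0,0,0,-0,0.085],[-0,-0,0,0,0,-0,0.085],[-0,-0,0,0,0,-0,0.04],[-0,-0,0,0,0,-0,0.04]]
[[-0,-0,0,0,0,-0,0.04],[-0,-0,0,0,0,-0,0.04],[-0,-0,0,0,0,-0,0.04],[-0,-0,0,0,0,-0,0.04],[-0,-0,0,0,0,-0,0.04],[-0,-0,-0.0236,0,0,-0,0.04],[-0,-0,-0.0236,0,0,-0,0.04],[-0,-0,-0.0236,0,0,-0,0.04],[-0,-0,-0.0236,0,0,-0,0.04],[-0,-0,-0.0236,0,0,-0,0.04]]
[[-0,-0,0,0,0,0.106,0.04],[-0,-0,0,0,0,0.106,0.04],[-0,-0,0,0,0,0.106,0.04],[-0,-0,0,0,0,0.106,0.04],[-0,-0,0,0,0,-0,0.04],[-0,-0,0,0,0,-0,0.04],[-0,-0,0,0,0,-0,0.04],[-0,-0,0,0,0,-0,0.04],[-0,-0,0,0,0,-0,0.04],[-0,-0,0,0,0,-0,0.04]]
```

View pics/w3.png

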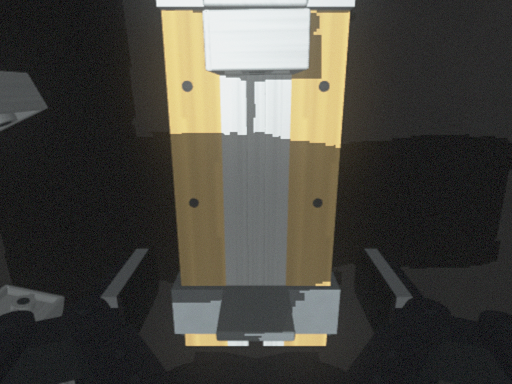

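The first spacer stands flat before the wall at about (255,38), with a gap of about 2 mm. Next is the spacer at (0.447, 0.141).

Emit:
apply_moves(
  deltas=[
    [0,0,0,0,0,-0.106,0.085],
    [0,0,0,0,0,-0.106,0.085],
    [0,0,0,0,0,-0.106,0.085],
    [0,0,0,0,0,-0.105,0.085],
    [0.0228,-0.0261,0,0,0,0,0.085],
    [0.0228,-0.0261,0,0,0,0,0.085],
    [0.0228,-0.0261,0,0,0,0,0.085],
    [0.0228,-0.0261,0,0,0,0,0.085],
    [0.0228,-0.0261,0,0,0,0,0.085],
    [0.0228,-0.026,0,0,0,0,0.085],
  ],
)

```text
time_s: 20.18
position: [0.4453, 0.1411, 0.1599]
tcp_rot: [0.552, 0.834, 0.0, 0.0]
ft_force: [-0.2, 1.1, -0.7]
opening: 0.0849
grasp_force: 0.0
```

Emit:
apply_moves(
  deltas=[
    [0,0,0.02,0,0,0,0.085],
    [0,0,0.025,0,0,0,0.085],
    [0,0,0.025,0,0,0,0.085],
    [0,0,0.025,0,0,0,0.085],
    [0,0,0.013,0,0,0,0.085],
    [0,0,0.01,0,0,0,0.085],
    [0,0,0,0,0,0,0.085],
    [0,0,0,0,0,0,0.085],
    [0,0,0,0,0,0,0.04],
    [0,0,0,0,0,0,0.04],
  ],
)

```text
time_s: 21.02
position: [0.4476, 0.1406, 0.0428]
tcp_rot: [0.552, 0.834, 0.0, 0.001]
ft_force: [0.6, 0.3, -0.1]
opening: 0.0635
grasp_force: 0.0
```

Emit:
apply_moves(
  deltas=[
    [0,0,0,0,0,0,0.04],
    [0,0,0,0,0,0,0.04],
    [0,0,0,0,0,0,0.04],
    [0,0,0,0,0,0,0.04],
    [0,0,0,0,0,0,0.04],
    [0,0,-0.0236,0,0,0,0.04],
    [0,0,-0.0236,0,0,0,0.04],
    [0,0,-0.0236,0,0,0,0.04],
    [0,0,-0.0236,0,0,0,0.04],
    [0,0,-0.0236,0,0,0,0.04],
  ],
)

```text
time_s: 21.85
position: [0.4468, 0.1404, 0.1616]
tcp_rot: [0.553, 0.834, 0.0, 0.0]
ft_force: [0.2, 0.7, -3.0]
opening: 0.055
grasp_force: 85.6
```

Emit:
apply_moves(
  deltas=[
    [0,0,0,0,0,0.106,0.04],
    [0,0,0,0,0,0.106,0.04],
    [0,0,0,0,0,0.106,0.04],
    [0,0,0,0,0,0.106,0.04],
    [0,0,0,0,0,0,0.04],
    [0,0,0,0,0,0,0.04],
    [0,0,0,0,0,0,0.04],
    [0,0,0,0,0,0,0.04],
    [0,0,0,0,0,0,0.04],
    [0,0,0,0,0,0,0.04],
  ],
)

```text
time_s: 22.68
position: [0.4471, 0.1404, 0.16]
tcp_rot: [0.715, 0.699, -0.0, -0.0]
ft_force: [0.4, -0.3, -3.3]
opening: 0.0552
grasp_force: 86.1
```

```bash
python3 - <<'E'
from plan import *
st()
im,P=cloud("side");rect(P,"bottom z",(.447,.141),(.05,.04),.08,.14);q=P.reshape(-1,3);m=(abs(q[:,0]-.447)<.02)&(abs(q[:,1]-.141)<.03)&(q[:,2]>.05);print("zmin",np.percentile(q[m,2],[1,5]))
place(1,.042)
E
```

```text
t 22.68 p [0.4471 0.1404 0.16  ] x [ 0.023  1.    -0.   ] y [ 1.    -0.023 -0.   ] z [-0. -0. -1.] op 0.0552 F [ 0.4 -0.3 -3.3] g 86.08700394630432 q [ 0.13  0.22 -0.37  0.99 -0.    1.72]
bottom z 140 [448.8 136.6] [20.6 55.7] 87.4 127.7
zmin [0.11963532 0.12292342]
tilt [-0.  0.  0.] end [0.646 0.144 0.16 ] -1.3
[[0,0,-0,0,0,-0.001,0.04],[0.0003,0.0331,-0,0,0,0,0.04],[0.0003,0.0331,-0,0,0,0,0.04],[0.0004,0.0331,-0,0,0,0,0.04],[0.0003,0.0332,-0,0,0,0,0.04],[0.0004,0.0331,-0,0,0,0,0.04],[0.0003,0.0332,-0,0,0,0,0.04],[0,-0,-0,0,0,0,0.04],[0,-0,-0,0,0,0,0.04],[0,-0,0.0243,0,0,0,0.04]]
[[0,-0,0.0243,0,0,0,0.04],[0,-0,0.0244,0,0,0,0.04],[0,-0,0.0085,0,0,0,0.04],[0,-0,0.0085,0,0,0,0.04],[0.002,-0,-0,0,0,0,0.04],[0.002,-0,-0,0,0,0,0.04],[0.002,-0,-0,0,0,0,0.04],[0,-0,0.0012,0,0,0,0.04],[0,-0,0.0013,0,0,0,0.04],[0,-0,-0,0,0,0,0.04]]
[[0,-0,-0,0,0,0,0.04],[0,-0,-0,0,0,0,0.085],[0,-0,-0,0,0,0,0.085],[0,-0,-0,0,0,0,0.085],[0,-0,-0,0,0,0,0.085],[0,-0,-0,0,0,0,0.085],[0,-0,-0.0231,0,0,0,0.085],[0,-0,-0.0231,0,0,0,0.085],[0,-0,-0.0232,0,0,0,0.085],[0,-0,-0.0231,0,0,0,0.085]]
[[0,-0,-0,0,0,0,0.085],[0,-0,-0,0,0,0,0.085],[0,-0,-0,0,0,0,0.085],[0,-0,-0,0,0,0,0.085],[0,-0,-0,0,0,0,0.085],[0,0,0,0,0,0,0.085],[0,0,0,0,0,0,0.085],[0,0,0,0,0,0,0.085],[0,0,0,0,0,0,0.085],[0,0,0,0,0,0,0.085]]
```

```bash
sed -i 's/def place(i,zg,gap=1.5,up=.16):/def place(i,zg,gap=1.5,up=.16,p=None):/; s/; p=env.get_obs()\["position"\];z=/; s=p; p=env.get_obs()["position"] if p is None else p;z=/; s/(\*T,up,-1.3,.085,4),(\*T,up,-1.3,.085,5)\])/(*T,up,-1.3,.085,4)],start=s)/; s/def pick(c,ang,up=.16):/def pick(c,ang,up=.16,s=None):/; s/^    p=env.get_obs()\["position"\]$/    p=env.get_obs()["position"] if s is None else s/; s/(\*c,up,-1.3,.04,6)\])/(*c,up,-1.3,.04,4)],start=s)/' plan.py; python3 - <<'E'
from plan import *
pick((.4487,.2440),-2.5,s=(.646,.144,.16))
E
```

```text
tilt [-0.  0.  0.] end [0.4487 0.244  0.16  ] -1.3
[[0,0,-0,0,0,0.02,0.085],[0.0131,-0.0288,-0,0,0,0,0.085],[0.013,-0.0288,-0,0,0,0,0.085],[0.0131,-0.0288,-0,0,0,0,0.085],[0.013,-0.0288,-0,0,0,0,0.085],[0.0131,-0.0287,-0,0,0,0,0.085],[0.013,-0.0288,-0,0,0,0,0.085],[0.0131,-0.0287,-0,0,0,0,0.085],[-0,-0,0.025,0,0,0,0.085],[-0,-0,0.025,0,0,0,0.085]]
[[-0,-0,0.025,0,0,0,0.085],[-0,-0,0.025,0,0,0,0.085],[-0,-0,0.009,0,0,0,0.085],[-0,-0,0.009,0,0,0,0.085],[-0,-0,0,0,0,0,0.085],[-0,-0,0,0,0,0,0.085],[-0,-0,0,0,0,0,0.04],[-0,-0,0,0,0,0,0.04],[-0,-0,0,0,0,0,0.04],[-0,-0,0,0,0,0,0.04]]
[[-0,-0,0,0,0,0,0.04],[-0,-0,0,0,0,0,0.04],[-0,-0,0,0,0,0,0.04],[-0,-0,-0.0236,0,0,0,0.04],[-0,-0,-0.0236,0,0,0,0.04],[-0,-0,-0.0236,0,0,0,0.04],[-0,-0,-0.0236,0,0,0,0.04],[-0,-0,-0.0236,0,0,0,0.04],[-0,-0,0,0,0,-0.021,0.04],[-0,-0,0,0,0,0,0.04]]
[[-0,-0,0,0,0,0,0.04],[-0,-0,0,0,0,0,0.04],[-0,-0,0,0,0,0,0.04],[0,0,0,0,0,0,0.04],[0,0,0,0,0,0,0.04],[0,0,0,0,0,0,0.04],[0,0,0,0,0,0,0.04],[0,0,0,0,0,0,0.04],[0,0,0,0,0,0,0.04],[0,0,0,0,0,0,0.04]]
```

Emit:
apply_moves(
  deltas=[
    [0,0,0,0,0,0,0.04],
    [0.0003,0.0331,0,0,0,0,0.04],
    [0.0003,0.0331,0,0,0,0,0.04],
    [0.0004,0.0331,0,0,0,0,0.04],
    [0.0003,0.0332,0,0,0,0,0.04],
    [0.0004,0.0331,0,0,0,0,0.04],
    [0.0003,0.0332,0,0,0,0,0.04],
    [0,0,0,0,0,0,0.04],
    [0,0,0,0,0,0,0.04],
    [0,0,0.0243,0,0,0,0.04],
  ],
)

```text
time_s: 23.57
position: [0.6475, 0.1378, 0.1388]
tcp_rot: [0.715, 0.699, 0.002, 0.002]
ft_force: [0.3, -0.3, -2.7]
opening: 0.0554
grasp_force: 86.7
```

Emit:
apply_moves(
  deltas=[
    [0,0,0.0243,0,0,0,0.04],
    [0,0,0.0244,0,0,0,0.04],
    [0,0,0.0085,0,0,0,0.04],
    [0,0,0.0085,0,0,0,0.04],
    [0.002,0,0,0,0,0,0.04],
    [0.002,0,0,0,0,0,0.04],
    [0.002,0,0,0,0,0,0.04],
    [0,0,0.0012,0,0,0,0.04],
    [0,0,0.0013,0,0,0,0.04],
    [0,0,0,0,0,0,0.04],
  ],
)

```text
time_s: 24.4
position: [0.6464, 0.1438, 0.068]
tcp_rot: [0.716, 0.699, 0.001, 0.0]
ft_force: [1.1, 0.7, 0.4]
opening: 0.0552
grasp_force: 86.9
```

Emit:
apply_moves(
  deltas=[
    [0,0,0,0,0,0,0.04],
    [0,0,0,0,0,0,0.085],
    [0,0,0,0,0,0,0.085],
    [0,0,0,0,0,0,0.085],
    [0,0,0,0,0,0,0.085],
    [0,0,0,0,0,0,0.085],
    [0,0,-0.0231,0,0,0,0.085],
    [0,0,-0.0231,0,0,0,0.085],
    [0,0,-0.0232,0,0,0,0.085],
    [0,0,-0.0231,0,0,0,0.085],
  ],
)

```text
time_s: 25.23
position: [0.6459, 0.1436, 0.1611]
tcp_rot: [0.716, 0.699, -0.0, -0.0]
ft_force: [-0.1, -0.0, -0.2]
opening: 0.0854
grasp_force: 0.0
```

Emit:
apply_moves(
  deltas=[
    [0,0,0,0,0,0.02,0.085],
    [0.0131,-0.0288,0,0,0,0,0.085],
    [0.013,-0.0288,0,0,0,0,0.085],
    [0.0131,-0.0288,0,0,0,0,0.085],
    [0.013,-0.0288,0,0,0,0,0.085],
    [0.0131,-0.0287,0,0,0,0,0.085],
    [0.013,-0.0288,0,0,0,0,0.085],
    [0.0131,-0.0287,0,0,0,0,0.085],
    [0,0,0,0,0,0,0.085],
    [0,0,0.025,0,0,0,0.085],
  ],
)

```text
time_s: 26.07
position: [0.4494, 0.2452, 0.1381]
tcp_rot: [0.722, 0.692, 0.003, 0.001]
ft_force: [1.2, 0.7, 0.3]
opening: 0.0849
grasp_force: 0.0
```

Emit:
apply_moves(
  deltas=[
    [0,0,0.025,0,0,0,0.085],
    [0,0,0.025,0,0,0,0.085],
    [0,0,0.025,0,0,0,0.085],
    [0,0,0.009,0,0,0,0.085],
    [0,0,0.009,0,0,0,0.085],
    [0,0,0,0,0,0,0.085],
    [0,0,0,0,0,0,0.085],
    [0,0,0,0,0,0,0.04],
    [0,0,0,0,0,0,0.04],
    [0,0,0,0,0,0,0.04],
  ],
)

```text
time_s: 26.9
position: [0.4493, 0.244, 0.0431]
tcp_rot: [0.722, 0.691, 0.001, 0.0]
ft_force: [-4.0, -1.0, 8.4]
opening: 0.0555
grasp_force: 82.3
```

Emit:
apply_moves(
  deltas=[
    [0,0,0,0,0,0,0.04],
    [0,0,0,0,0,0,0.04],
    [0,0,0,0,0,0,0.04],
    [0,0,0,0,0,0,0.04],
    [0,0,-0.0236,0,0,0,0.04],
    [0,0,-0.0236,0,0,0,0.04],
    [0,0,-0.0236,0,0,0,0.04],
    [0,0,-0.0236,0,0,0,0.04],
    [0,0,-0.0236,0,0,0,0.04],
    [0,0,0,0,0,-0.021,0.04],
  ],
)

```text
time_s: 27.73
position: [0.4504, 0.2444, 0.1643]
tcp_rot: [0.715, 0.699, 0.003, 0.001]
ft_force: [1.3, -0.1, -0.8]
opening: 0.0552
grasp_force: 85.8
```

```bash
python3 - <<'E'
from plan import *
st()
im,P=cloud("wrist");rect(P,"row",(.646,.165),(.05,.07),.07,.1);rect(P,"sp0",(.424,.327),(.045,.04),.055,.075)
place(2,.042,p=(.4487,.244,.16))
pick((.4238,.3272),-5.5,s=(.6453,.1125,.16))
E
```

```text
t 27.73 p [0.4504 0.2444 0.1643] x [0.023 1.    0.002] y [ 1.    -0.023  0.006] z [ 0.006  0.002 -1.   ] op 0.0552 F [ 1.3 -0.1 -0.8] g 85.84435701370239 q [ 0.34  0.28 -0.26  1.02  0.    1.93]
row 2263 [625.4 170.9] [15.7 66.6] 0.1 83.0
sp0 4515 [421.9 328.5] [30.  56.3] 84.4 65.6
tilt [ 0.004 -0.001  0.   ] end [0.6453 0.1126 0.16  ] -1.3
[[0,0,-0,0,0,0.002,0.04],[-0.019,0.0285,-0,0,0,0,0.04],[-0.019,0.0285,-0,0,0,0,0.04],[-0.019,0.0285,-0,0,0,0,0.04],[-0.019,0.0285,-0,0,0,0,0.04],[-0.019,0.0285,-0,0,0,0,0.04],[-0.019,0.0285,-0,0,0,0,0.04],[-0.019,0.0285,-0,0,0,0,0.04],[-0,-0,-0,0,0,0,0.04],[-0,-0,-0,0,0,0,0.04]]
[[-0,-0,0.0243,0,0,0,0.04],[-0,-0,0.0244,0,0,0,0.04],[-0,-0,0.0243,0,0,0,0.04],[-0,-0,0.0085,0,0,0,0.04],[-0,-0,0.0085,0,0,0,0.04],[0.002,-0,-0,0,0,0,0.04],[0.002,-0,-0,0,0,0,0.04],[0.002,-0,-0,0,0,0,0.04],[-0,-0,0.0013,0,0,0,0.04],[-0,-0,0.0012,0,0,0,0.04]]
[[-0,-0,-0,0,0,0,0.04],[-0,-0,-0,0,0,0,0.04],[-0,-0,-0,0,0,0,0.085],[-0,-0,-0,0,0,0,0.085],[-0,-0,-0,0,0,0,0.085],[-0,-0,-0,0,0,0,0.085],[-0,-0,-0,0,0,0,0.085],[-0,-0,-0.0231,0,0,0,0.085],[-0,-0,-0.0231,0,0,0,0.085],[-
[... 633 characters left out ...]
5,0,0,-0,0.085],[-0,-0,0.025,0,0,-0,0.085],[-0,-0,0.025,0,0,-0,0.085],[-0,-0,0.025,0,0,-0,0.085],[-0,-0,0.009,0,0,-0,0.085],[-0,-0,0.009,0,0,-0,0.085],[-0,-0,0,0,0,-0,0.085],[-0,-0,0,0,0,-0,0.085],[-0,-0,0,0,0,-0,0.04],[-0,-0,0,0,0,-0,0.04]]
[[-0,-0,0,0,0,-0,0.04],[-0,-0,0,0,0,-0,0.04],[-0,-0,0,0,0,-0,0.04],[-0,-0,0,0,0,-0,0.04],[-0,-0,0,0,0,-0,0.04],[-0,-0,-0.0236,0,0,-0,0.04],[-0,-0,-0.0236,0,0,-0,0.04],[-0,-0,-0.0236,0,0,-0,0.04],[-0,-0,-0.0236,0,0,-0,0.04],[-0,-0,-0.0236,0,0,-0,0.04]]
[[-0,-0,0,0,0,-0.074,0.04],[-0,-0,0,0,0,0,0.04],[-0,-0,0,0,0,0,0.04],[-0,-0,0,0,0,0,0.04],[-0,-0,0,0,0,0,0.04],[0,0,0,0,0,0,0.04],[0,0,0,0,0,0,0.04],[0,0,0,0,0,0,0.04],[0,0,0,0,0,0,0.04],[0,0,0,0,0,0,0.04]]
```

Emit:
apply_moves(
  deltas=[
    [0,0,0,0,0,0,0.04],
    [-0.019,0.0285,0,0,0,0,0.04],
    [-0.019,0.0285,0,0,0,0,0.04],
    [-0.019,0.0285,0,0,0,0,0.04],
    [-0.019,0.0285,0,0,0,0,0.04],
    [-0.019,0.0285,0,0,0,0,0.04],
    [-0.019,0.0285,0,0,0,0,0.04],
    [-0.019,0.0285,0,0,0,0,0.04],
    [0,0,0,0,0,0,0.04],
    [0,0,0,0,0,0,0.04],
  ],
)

```text
time_s: 28.62
position: [0.6457, 0.105, 0.1578]
tcp_rot: [0.716, 0.698, -0.001, -0.001]
ft_force: [0.4, 0.6, -2.3]
opening: 0.055
grasp_force: 86.4
```

Emit:
apply_moves(
  deltas=[
    [0,0,0.0243,0,0,0,0.04],
    [0,0,0.0244,0,0,0,0.04],
    [0,0,0.0243,0,0,0,0.04],
    [0,0,0.0085,0,0,0,0.04],
    [0,0,0.0085,0,0,0,0.04],
    [0.002,0,0,0,0,0,0.04],
    [0.002,0,0,0,0,0,0.04],
    [0.002,0,0,0,0,0,0.04],
    [0,0,0.0013,0,0,0,0.04],
    [0,0,0.0012,0,0,0,0.04],
  ],
)

```text
time_s: 29.45
position: [0.6457, 0.1125, 0.0681]
tcp_rot: [0.715, 0.699, 0.0, 0.0]
ft_force: [-5.2, 0.5, 37.2]
opening: 0.0552
grasp_force: 90.3
```

Emit:
apply_moves(
  deltas=[
    [0,0,0,0,0,0,0.04],
    [0,0,0,0,0,0,0.04],
    [0,0,0,0,0,0,0.085],
    [0,0,0,0,0,0,0.085],
    [0,0,0,0,0,0,0.085],
    [0,0,0,0,0,0,0.085],
    [0,0,-0.0231,0,0,0,0.085],
    [0,0,-0.0231,0,0,0,0.085],
    [0,0,-0.0232,0,0,0,0.085],
    [0,0,-0.0231,0,0,0,0.085],
  ],
)

```text
time_s: 30.28
position: [0.6452, 0.1122, 0.161]
tcp_rot: [0.715, 0.699, -0.0, -0.0]
ft_force: [1.2, -0.7, 0.0]
opening: 0.0851
grasp_force: 0.0
```

Emit:
apply_moves(
  deltas=[
    [0,0,0,0,0,0.076,0.085],
    [0.0214,-0.0268,0,0,0,0,0.085],
    [0.0214,-0.0268,0,0,0,0,0.085],
    [0.0214,-0.0268,0,0,0,0,0.085],
    [0.0214,-0.0268,0,0,0,0,0.085],
    [0.0214,-0.0268,0,0,0,0,0.085],
    [0.0213,-0.0268,0,0,0,0,0.085],
    [0.0214,-0.0268,0,0,0,0,0.085],
    [0.0213,-0.0268,0,0,0,0,0.085],
    [0.0214,-0.0267,0,0,0,0,0.085],
  ],
)

```text
time_s: 31.12
position: [0.4231, 0.3284, 0.1601]
tcp_rot: [0.741, 0.671, 0.0, 0.0]
ft_force: [0.4, 0.6, 0.1]
opening: 0.0849
grasp_force: 0.0
```

Emit:
apply_moves(
  deltas=[
    [0,0,0.02,0,0,0,0.085],
    [0,0,0.025,0,0,0,0.085],
    [0,0,0.025,0,0,0,0.085],
    [0,0,0.025,0,0,0,0.085],
    [0,0,0.014,0,0,0,0.085],
    [0,0,0.009,0,0,0,0.085],
    [0,0,0,0,0,0,0.085],
    [0,0,0,0,0,0,0.085],
    [0,0,0,0,0,0,0.04],
    [0,0,0,0,0,0,0.04],
  ],
)

```text
time_s: 31.95
position: [0.4251, 0.3278, 0.043]
tcp_rot: [0.741, 0.671, 0.001, 0.0]
ft_force: [-0.4, 0.6, -0.1]
opening: 0.0636
grasp_force: 0.0
```

Emit:
apply_moves(
  deltas=[
    [0,0,0,0,0,0,0.04],
    [0,0,0,0,0,0,0.04],
    [0,0,0,0,0,0,0.04],
    [0,0,0,0,0,0,0.04],
    [0,0,0,0,0,0,0.04],
    [0,0,-0.0236,0,0,0,0.04],
    [0,0,-0.0236,0,0,0,0.04],
    [0,0,-0.0236,0,0,0,0.04],
    [0,0,-0.0236,0,0,0,0.04],
    [0,0,-0.0236,0,0,0,0.04],
  ],
)

```text
time_s: 32.78
position: [0.4243, 0.3274, 0.1616]
tcp_rot: [0.741, 0.671, 0.0, 0.0]
ft_force: [-0.3, 0.1, -1.3]
opening: 0.0552
grasp_force: 85.5
```

Emit:
apply_moves(
  deltas=[
    [0,0,0,0,0,-0.074,0.04],
    [0,0,0,0,0,0,0.04],
    [0,0,0,0,0,0,0.04],
    [0,0,0,0,0,0,0.04],
    [0,0,0,0,0,0,0.04],
    [0,0,0,0,0,0,0.04],
    [0,0,0,0,0,0,0.04],
    [0,0,0,0,0,0,0.04],
    [0,0,0,0,0,0,0.04],
    [0,0,0,0,0,0,0.04],
  ],
)

```text
time_s: 33.62
position: [0.4245, 0.3275, 0.1599]
tcp_rot: [0.716, 0.698, -0.0, -0.0]
ft_force: [-0.5, -0.2, -1.9]
opening: 0.0552
grasp_force: 85.8
```

```bash
python3 - <<'E'
from plan import *
st()
im,P=cloud("scene");rect(P,"row",(.646,.14),(.05,.07),.083,.1);cv2.imwrite("pics/s3.png",cv2.resize(im[120:320,150:420],None,fx=2.5,fy=2.5))
place(3,.042)
pick((.4266,-.0443),-14.8,s=(.6446,.081,.16))
E
```

```text
t 33.62 p [0.4245 0.3275 0.1599] x [ 0.025  1.    -0.   ] y [ 1.    -0.025 -0.   ] z [-0. -0. -1.] op 0.0552 F [-0.5 -0.2 -1.9] g 85.84047675132751 q [ 0.51  0.33 -0.21  1.04 -0.    2.1 ]
row 661 [646.9 148.7] [105.3  59.6] 88.6 91.2
tilt [-0.  0.  0.] end [0.6446 0.081  0.16  ] -1.3
[[0,0,-0.0001,0,0,-0.002,0.04],[-0.0247,0.0226,0,0,0,-0,0.04],[-0.0247,0.0226,0,0,0,-0,0.04],[-0.0247,0.0226,0,0,0,-0,0.04],[-0.0248,0.0226,0,0,0,-0,0.04],[-0.0247,0.0226,0,0,0,-0,0.04],[-0.0248,0.0226,0,0,0,-0,0.04],[-0.0247,0.0225,0,0,0,-0,0.04],[-0.0248,0.0226,0,0,0,-0,0.04],[-0.0247,0.0225,0,0,0,-0,0.04]]
[[-0.0248,0.0226,0,0,0,-0,0.04],[0,-0,0,0,0,-0,0.04],[0,-0,0,0,0,-0,0.04],[0,-0,0.0243,0,0,-0,0.04],[0,-0,0.0244,0,0,-0,0.04],[0,-0,0.0243,0,0,-0,0.04],[0,-0,0.0085,0,0,-0,0.04],[0,-0,0.0085,0,0,-0,0.04],[0.002,-0,0,0,0,-0,0.04],[0.002,-0,0,0,0,-0,0.04]]
[[0.002,-0,0,0,0,-0,0.04],[0,-0,0.0013,0,0,-0,0.04],[0,-0,0.0012,0,0,-0,0.04],[0,-0,0,0,0,-0,0.04],[0,-0,0,0,0,-0,0.04],[0,-0,0,0,0,-0,0.085],[0,-0,0,0,0,-0,0.085],[0,-0,0,0,0,-0,0.085],[0,-0,0,0,0,-0,0.085],[0,-0,0,0,0,-0,0.085]]
[[0,-0,-0.0231,0,0
[... 548 characters left out ...]
0221,-0.0223,-0,0,0,0,0.085]]
[[-0.0221,-0.0224,-0,0,0,0,0.085],[0,0,0.025,0,0,0,0.085],[0,0,0.025,0,0,0,0.085],[0,0,0.025,0,0,0,0.085],[0,0,0.025,0,0,0,0.085],[0,0,0.009,0,0,0,0.085],[0,0,0.009,0,0,0,0.085],[0,0,0,0,0,0,0.085],[0,0,0,0,0,0,0.085],[0,0,0,0,0,0,0.04]]
[[0,0,0,0,0,0,0.04],[0,0,0,0,0,0,0.04],[0,0,0,0,0,0,0.04],[0,0,0,0,0,0,0.04],[0,0,0,0,0,0,0.04],[0,0,0,0,0,0,0.04],[0,0,-0.0236,0,0,0,0.04],[0,0,-0.0236,0,0,0,0.04],[0,0,-0.0236,0,0,0,0.04],[0,0,-0.0236,0,0,0,0.04]]
[[0,0,-0.0236,0,0,0,0.04],[0,0,0,0,0,-0.078,0.04],[0,0,0,0,0,-0.079,0.04],[0,0,0,0,0,-0.078,0.04],[0,0,0,0,0,-0,0.04],[0,0,0,0,0,-0,0.04],[0,0,0,0,0,-0,0.04],[0,0,0,0,0,-0,0.04],[0,0,0,0,0,0,0.04],[0,0,0,0,0,0,0.04]]
```

View pics/s3.png

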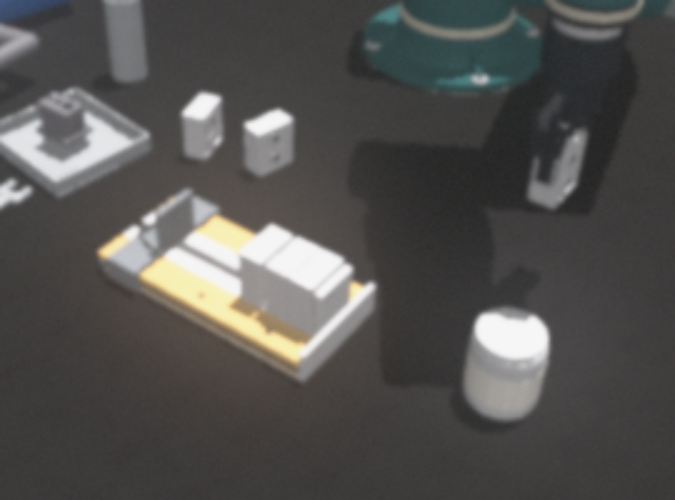

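Three spacers are on the rack, at about (255–340, 250), and a fourth is in the gripper. The third landed with 37 N, so I'll check its height.

```bash
python3 - <<'E'
from plan import *
for n in("scene","side"):
    im,P=cloud(n);q=P.reshape(-1,3)
    for y in np.arange(.088,.205,.006):
        m=(abs(q[:,0]-.646)<.025)&(abs(q[:,1]-y)<.003)&(q[:,2]>.05);z=q[m,2]
        print(n,round(y,3),len(z),np.round(np.percentile(z,[50,90])*1000,1) if len(z) else "")
E
```

```text
scene 0.088 0 
scene 0.094 3 [90.1 90.7]
scene 0.1 26 [92.1 93.2]
scene 0.106 27 [91.4 92.4]
scene 0.112 31 [91.8 93. ]
scene 0.118 33 [91.5 93.2]
scene 0.124 50 [90.3 92.1]
scene 0.13 11 [90.7 91.8]
scene 0.136 28 [91.9 93.1]
scene 0.142 31 [91.8 93.4]
scene 0.148 29 [91.5 92.6]
scene 0.154 28 [92.1 93.2]
scene 0.16 29 [91.6 92.7]
scene 0.166 31 [92. 93.]
scene 0.172 30 [92.3 93.3]
scene 0.178 33 [92.1 93.6]
scene 0.184 39 [91.7 93. ]
scene 0.19 46 [89.6 92.4]
scene 0.196 37 [85.4 87.1]
scene 0.202 114 [69.4 84.3]
side 0.088 0 
side 0.094 8 [77.8 91.9]
side 0.1 77 [81.  91.6]
side 0.106 105 [69.6 92.1]
side 0.112 22 [90.8 93. ]
side 0.118 23 [91.5 93.1]
side 0.124 21 [90.8 91.7]
side 0.13 17 [90.  92.9]
side 0.136 31 [90.8 92.6]
side 0.142 28 [91.  92.5]
side 0.148 20 [91.5 92.7]
side 0.154 23 [90.7 92.4]
side 0.16 22 [90.9 93.4]
side 0.166 28 [90.7 93.2]
side 0.172 29 [90.1 92.6]
side 0.178 23 [91.  93.2]
side 0.184 30 [90.1 92.9]
side 0.19 15 [90.9 92.3]
side 0.196 7 [66.7 88.3]
side 0.202 8 [84.9 86.1]
```

All are level. I'll continue with slot 3, then pick the spacer at (0.427, -0.044).

Emit:
apply_moves(
  deltas=[
    [0,0,0,0,0,-0.002,0.04],
    [-0.0247,0.0226,0,0,0,0,0.04],
    [-0.0247,0.0226,0,0,0,0,0.04],
    [-0.0247,0.0226,0,0,0,0,0.04],
    [-0.0248,0.0226,0,0,0,0,0.04],
    [-0.0247,0.0226,0,0,0,0,0.04],
    [-0.0248,0.0226,0,0,0,0,0.04],
    [-0.0247,0.0225,0,0,0,0,0.04],
    [-0.0248,0.0226,0,0,0,0,0.04],
    [-0.0247,0.0225,0,0,0,0,0.04],
  ],
)

```text
time_s: 34.6
position: [0.6234, 0.0988, 0.16]
tcp_rot: [0.715, 0.699, 0.0, 0.0]
ft_force: [1.0, -0.6, -2.1]
opening: 0.0552
grasp_force: 85.9
```

Emit:
apply_moves(
  deltas=[
    [-0.0248,0.0226,0,0,0,0,0.04],
    [0,0,0,0,0,0,0.04],
    [0,0,0,0,0,0,0.04],
    [0,0,0.0243,0,0,0,0.04],
    [0,0,0.0244,0,0,0,0.04],
    [0,0,0.0243,0,0,0,0.04],
    [0,0,0.008,0,0,0,0.04],
    [0,0,0.008,0,0,0,0.04],
    [0.002,0,0,0,0,0,0.04],
    [0.002,0,0,0,0,0,0.04],
  ],
)

```text
time_s: 35.43
position: [0.6449, 0.0794, 0.0719]
tcp_rot: [0.715, 0.699, 0.0, 0.0]
ft_force: [0.1, -0.2, -2.0]
opening: 0.0551
grasp_force: 86.0
```

Emit:
apply_moves(
  deltas=[
    [0.002,0,0,0,0,0,0.04],
    [0,0,0.0013,0,0,0,0.04],
    [0,0,0.0012,0,0,0,0.04],
    [0,0,0,0,0,0,0.04],
    [0,0,0,0,0,0,0.04],
    [0,0,0,0,0,0,0.085],
    [0,0,0,0,0,0,0.085],
    [0,0,0,0,0,0,0.085],
    [0,0,0,0,0,0,0.085],
    [0,0,0,0,0,0,0.085],
  ],
)

```text
time_s: 36.27
position: [0.6447, 0.081, 0.0686]
tcp_rot: [0.715, 0.699, 0.0, 0.0]
ft_force: [0.5, 0.0, 0.4]
opening: 0.0847
grasp_force: 0.0
```

Emit:
apply_moves(
  deltas=[
    [0,0,-0.0231,0,0,0,0.085],
    [0,0,-0.0231,0,0,0,0.085],
    [0,0,-0.0231,0,0,0,0.085],
    [0,0,-0.0222,0,0,0,0.085],
    [0,0,0,0,0,0.078,0.085],
    [0,0,0,0,0,0.078,0.085],
    [0,0,0,0,0,0.077,0.085],
    [-0.0221,-0.0223,0,0,0,0,0.085],
    [-0.0221,-0.0224,0,0,0,0,0.085],
    [-0.0221,-0.0223,0,0,0,0,0.085],
  ],
)

```text
time_s: 37.1
position: [0.5619, 0.0335, 0.1596]
tcp_rot: [0.791, 0.611, -0.0, -0.0]
ft_force: [-0.1, 0.3, 0.6]
opening: 0.0851
grasp_force: 0.0
```

Emit:
apply_moves(
  deltas=[
    [-0.0221,-0.0224,0,0,0,0,0.085],
    [-0.0221,-0.0223,0,0,0,0,0.085],
    [-0.0221,-0.0224,0,0,0,0,0.085],
    [-0.0221,-0.0223,0,0,0,0,0.085],
    [-0.0221,-0.0224,0,0,0,0,0.085],
    [0,0,0,0,0,0,0.085],
    [0,0,0,0,0,0,0.085],
    [0,0,0.025,0,0,0,0.085],
    [0,0,0.025,0,0,0,0.085],
    [0,0,0.025,0,0,0,0.085],
  ],
)

```text
time_s: 37.93
position: [0.4282, -0.0446, 0.0844]
tcp_rot: [0.791, 0.611, 0.001, 0.001]
ft_force: [1.3, -1.5, -0.1]
opening: 0.0847
grasp_force: 0.0
```

Emit:
apply_moves(
  deltas=[
    [0,0,0.025,0,0,0,0.085],
    [0,0,0.01,0,0,0,0.085],
    [0,0,0.008,0,0,0,0.085],
    [0,0,0,0,0,0,0.085],
    [0,0,0,0,0,0,0.085],
    [0,0,0,0,0,0,0.04],
    [0,0,0,0,0,0,0.04],
    [0,0,0,0,0,0,0.04],
    [0,0,0,0,0,0,0.04],
    [0,0,0,0,0,0,0.04],
  ],
)

```text
time_s: 38.77
position: [0.4274, -0.0449, 0.0429]
tcp_rot: [0.792, 0.611, 0.001, 0.001]
ft_force: [-2.1, 0.6, 10.6]
opening: 0.055
grasp_force: 83.9
```

Emit:
apply_moves(
  deltas=[
    [0,0,0,0,0,0,0.04],
    [0,0,0,0,0,0,0.04],
    [0,0,-0.0236,0,0,0,0.04],
    [0,0,-0.0236,0,0,0,0.04],
    [0,0,-0.0236,0,0,0,0.04],
    [0,0,-0.0236,0,0,0,0.04],
    [0,0,-0.0236,0,0,0,0.04],
    [0,0,0,0,0,-0.078,0.04],
    [0,0,0,0,0,-0.079,0.04],
    [0,0,0,0,0,-0.078,0.04],
  ],
)

```text
time_s: 39.6
position: [0.4271, -0.0448, 0.1608]
tcp_rot: [0.713, 0.701, 0.0, 0.001]
ft_force: [-0.6, 0.1, -2.5]
opening: 0.0551
grasp_force: 85.8
```

Emit:
apply_moves(
  deltas=[
    [0,0,0,0,0,0,0.04],
    [0,0,0,0,0,0,0.04],
    [0,0,0,0,0,0,0.04],
    [0,0,0,0,0,0,0.04],
    [0,0,0,0,0,0,0.04],
    [0,0,0,0,0,0,0.04],
    [0,0,0,0,0,0,0.04],
    [0,0,0,0,0,0,0.04],
    [0,0,0,0,0,0,0.04],
    [0,0,0,0,0,0,0.04],
  ],
)

```text
time_s: 40.43
position: [0.4269, -0.0447, 0.16]
tcp_rot: [0.715, 0.7, -0.0, -0.0]
ft_force: [-0.5, -0.3, -2.8]
opening: 0.0552
grasp_force: 85.8
```

```bash
python3 - <<'E'
from plan import *
st()
im,P=cloud("scene");rect(P,"row",(.646,.12),(.05,.07),.087,.1);rect(P,"sp5",(.446,-.139),(.045,.042),.06,.073)
im,P=cloud("side");rect(P,"row",(.646,.12),(.05,.07),.087,.1);rect(P,"sp5",(.446,-.139),(.045,.042),.06,.073)
rect(P,"holder",(.551,-.29),(.06,.06),.055,.09)
place(4,.042)
pick((.4463,-.1389),14,s=(.6439,.0495,.16))
E
```

```text
t 40.43 p [ 0.4269 -0.0447  0.16  ] x [0.021 1.    0.   ] y [ 1.    -0.021 -0.   ] z [-0.  0. -1.] op 0.0552 F [-0.5 -0.3 -2.8] g 85.82316040992737 q [-0.29  0.15 -0.45  0.97 -0.    1.3 ]
row 718 [646.4 127.4] [125.8  59.4] 88.9 91.5
sp5 102 [ 445.5 -140.8] [57.4 33.1] 12.5 66.3
row 544 [648.1 126.6] [126.3  56.9] 88.8 91.0
sp5 238 [ 446.1 -138.8] [55.7 32.2] 15.3 66.0
holder 342 [ 595.8 -288.8] [58.4 32. ] 85.2 68.8
tilt [-0.  0.  0.] end [0.6438 0.0496 0.16  ] -1.3
[[0,0,-0,0,0,0.002,0.04],[0.0133,0.0307,-0,0,0,-0,0.04],[0.0133,0.0307,-0,0,0,-0,0.04],[0.0133,0.0307,-0,0,0,-0,0.04],[0.0133,0.0307,-0,0,0,-0,0.04],[0.0134,0.0306,-0,0,0,-0,0.04],[0.0133,0.0307,-0,0,0,-0,0.04],[0.0134,0.0306,-0,0,0,-0,0.04],[-0,0,-0,0,0,-0,0.04],[-0,0,-0,0,0,-0,0.04]]
[[-0,0,0.0243,0,0,-0,0.04],[-0,0,0.0243,0,0,-0,0.04],[-0,0,0.0244,0,0,-0,0.04],[-0,0,0.0085,0,0,-0,0.04],[-0,0,0.0085,0,0,-0,0.04],[0.002,0,-0,0,0,-0,0.04],[0.002,0,-0,0,0,-0,0.04],[0.002,0,-0,0,0,-0,0.04],[-0,0,0.0012,0,0,-0,0.04],[-0,0,0.0013,0,0,-0,0.04]]
[[-0,0,-0,0,0,-0,0.04],[-0,0,-0,0,0,-0,0.04],[-0,0,-0,0,0,-0,0.085],[-0,0,-0,0,0,-
[... 733 characters left out ...]
,-0,0.085]]
[[-0.0169,-0.0297,-0,0,0,-0,0.085],[0,0,0.025,0,0,-0,0.085],[0,0,0.025,0,0,-0,0.085],[0,0,0.025,0,0,-0,0.085],[0,0,0.025,0,0,-0,0.085],[0,0,0.009,0,0,-0,0.085],[0,0,0.009,0,0,-0,0.085],[0,0,0,0,0,-0,0.085],[0,0,0,0,0,-0,0.085],[0,0,0,0,0,-0,0.04]]
[[0,0,0,0,0,-0,0.04],[0,0,0,0,0,-0,0.04],[0,0,0,0,0,-0,0.04],[0,0,0,0,0,-0,0.04],[0,0,0,0,0,-0,0.04],[0,0,0,0,0,-0,0.04],[0,0,-0.0236,0,0,-0,0.04],[0,0,-0.0236,0,0,-0,0.04],[0,0,-0.0236,0,0,-0,0.04],[0,0,-0.0236,0,0,-0,0.04]]
[[0,0,-0.0236,0,0,-0,0.04],[0,0,0,0,0,0.089,0.04],[0,0,0,0,0,0.089,0.04],[0,0,0,0,0,0.089,0.04],[0,0,0,0,0,-0,0.04],[0,0,0,0,0,-0,0.04],[0,0,0,0,0,-0,0.04],[0,0,0,0,0,-0,0.04],[0,0,0,0,0,0,0.04],[0,0,0,0,0,0,0.04]]
```

The holder was knocked to tray x of about +0.044. It is still inside the tray and within limits. Continuing.

Emit:
apply_moves(
  deltas=[
    [0,0,0,0,0,0.002,0.04],
    [0.0133,0.0307,0,0,0,0,0.04],
    [0.0133,0.0307,0,0,0,0,0.04],
    [0.0133,0.0307,0,0,0,0,0.04],
    [0.0133,0.0307,0,0,0,0,0.04],
    [0.0134,0.0306,0,0,0,0,0.04],
    [0.0133,0.0307,0,0,0,0,0.04],
    [0.0134,0.0306,0,0,0,0,0.04],
    [0,0,0,0,0,0,0.04],
    [0,0,0,0,0,0,0.04],
  ],
)

```text
time_s: 41.37
position: [0.6446, 0.0442, 0.1589]
tcp_rot: [0.715, 0.699, -0.0, -0.0]
ft_force: [-1.4, -0.5, -2.7]
opening: 0.0552
grasp_force: 86.5
```

Emit:
apply_moves(
  deltas=[
    [0,0,0.0243,0,0,0,0.04],
    [0,0,0.0243,0,0,0,0.04],
    [0,0,0.0244,0,0,0,0.04],
    [0,0,0.008,0,0,0,0.04],
    [0,0,0.008,0,0,0,0.04],
    [0.002,0,0,0,0,0,0.04],
    [0.002,0,0,0,0,0,0.04],
    [0.002,0,0,0,0,0,0.04],
    [0,0,0.0012,0,0,0,0.04],
    [0,0,0.0013,0,0,0,0.04],
  ],
)

```text
time_s: 42.2
position: [0.6443, 0.0498, 0.0693]
tcp_rot: [0.715, 0.699, 0.0, 0.001]
ft_force: [0.4, 0.3, -1.4]
opening: 0.0551
grasp_force: 86.3
```

Emit:
apply_moves(
  deltas=[
    [0,0,0,0,0,0,0.04],
    [0,0,0,0,0,0,0.04],
    [0,0,0,0,0,0,0.085],
    [0,0,0,0,0,0,0.085],
    [0,0,0,0,0,0,0.085],
    [0,0,0,0,0,0,0.085],
    [0,0,0,0,0,0,0.085],
    [0,0,-0.0231,0,0,0,0.085],
    [0,0,-0.0231,0,0,0,0.085],
    [0,0,-0.0232,0,0,0,0.085],
  ],
)

```text
time_s: 43.03
position: [0.6436, 0.0496, 0.1386]
tcp_rot: [0.715, 0.699, -0.0, -0.0]
ft_force: [0.9, -0.9, 0.2]
opening: 0.085
grasp_force: 0.0
```

Emit:
apply_moves(
  deltas=[
    [0,0,-0.0221,0,0,0,0.085],
    [0,0,0,0,0,-0.088,0.085],
    [0,0,0,0,0,-0.089,0.085],
    [0,0,0,0,0,-0.088,0.085],
    [-0.0169,-0.0297,0,0,0,0,0.085],
    [-0.0169,-0.0297,0,0,0,0,0.085],
    [-0.0169,-0.0296,0,0,0,0,0.085],
    [-0.0169,-0.0297,0,0,0,0,0.085],
    [-0.0169,-0.0296,0,0,0,0,0.085],
    [-0.0169,-0.0297,0,0,0,0,0.085],
  ],
)

```text
time_s: 43.87
position: [0.494, -0.0923, 0.1601]
tcp_rot: [0.616, 0.787, 0.0, 0.0]
ft_force: [0.6, -0.1, 0.8]
opening: 0.0847
grasp_force: 0.0
```

Emit:
apply_moves(
  deltas=[
    [-0.0168,-0.0296,0,0,0,0,0.085],
    [-0.0169,-0.0297,0,0,0,0,0.085],
    [0,0,0,0,0,0,0.085],
    [0,0,0,0,0,0,0.085],
    [0,0,0.025,0,0,0,0.085],
    [0,0,0.025,0,0,0,0.085],
    [0,0,0.025,0,0,0,0.085],
    [0,0,0.025,0,0,0,0.085],
    [0,0,0.01,0,0,0,0.085],
    [0,0,0.008,0,0,0,0.085],
  ],
)

```text
time_s: 44.7
position: [0.446, -0.1375, 0.0406]
tcp_rot: [0.616, 0.788, -0.0, -0.001]
ft_force: [0.0, 0.1, 0.5]
opening: 0.0848
grasp_force: 0.0
```

Emit:
apply_moves(
  deltas=[
    [0,0,0,0,0,0,0.085],
    [0,0,0,0,0,0,0.085],
    [0,0,0,0,0,0,0.04],
    [0,0,0,0,0,0,0.04],
    [0,0,0,0,0,0,0.04],
    [0,0,0,0,0,0,0.04],
    [0,0,0,0,0,0,0.04],
    [0,0,0,0,0,0,0.04],
    [0,0,0,0,0,0,0.04],
    [0,0,0,0,0,0,0.04],
  ],
)

```text
time_s: 45.53
position: [0.4463, -0.1387, 0.043]
tcp_rot: [0.617, 0.787, 0.0, 0.001]
ft_force: [-2.0, 1.1, 10.3]
opening: 0.0554
grasp_force: 84.4
```

Emit:
apply_moves(
  deltas=[
    [0,0,-0.0236,0,0,0,0.04],
    [0,0,-0.0236,0,0,0,0.04],
    [0,0,-0.0236,0,0,0,0.04],
    [0,0,-0.0236,0,0,0,0.04],
    [0,0,-0.0236,0,0,0,0.04],
    [0,0,0,0,0,0.089,0.04],
    [0,0,0,0,0,0.089,0.04],
    [0,0,0,0,0,0.089,0.04],
    [0,0,0,0,0,0,0.04],
    [0,0,0,0,0,0,0.04],
  ],
)

```text
time_s: 46.37
position: [0.4458, -0.1384, 0.1602]
tcp_rot: [0.715, 0.699, 0.0, 0.0]
ft_force: [-0.7, -0.1, -1.7]
opening: 0.0552
grasp_force: 85.6
```

Emit:
apply_moves(
  deltas=[
    [0,0,0,0,0,0,0.04],
    [0,0,0,0,0,0,0.04],
    [0,0,0,0,0,0,0.04],
    [0,0,0,0,0,0,0.04],
    [0,0,0,0,0,0,0.04],
    [0,0,0,0,0,0,0.04],
    [0,0,0,0,0,0,0.04],
    [0,0,0,0,0,0,0.04],
    [0,0,0,0,0,0,0.04],
    [0,0,0,0,0,0,0.04],
  ],
)

```text
time_s: 47.2
position: [0.4458, -0.1385, 0.16]
tcp_rot: [0.716, 0.698, -0.0, 0.0]
ft_force: [0.5, -0.1, -1.1]
opening: 0.0554
grasp_force: 85.6
```

```bash
python3 - <<'E'
from plan import *
st()
im,P=cloud("scene");rect(P,"row",(.646,.11),(.05,.09),.087,.1);rect(P,"stop",(.642,-.017),(.05,.03),.075,.09);cv2.imwrite("pics/s4.png",cv2.resize(im[120:320,150:420],None,fx=2.5,fy=2.5))
im,P=cloud("side");rect(P,"row",(.646,.11),(.05,.09),.087,.1)
place(5,.042)
E
```

```text
t 47.2 p [ 0.4458 -0.1385  0.16  ] x [ 0.025  1.    -0.   ] y [ 1.    -0.025 -0.   ] z [-0. -0. -1.] op 0.0554 F [ 0.5 -0.1 -1.1] g 85.56222081184387 q [-0.48  0.21 -0.37  0.99 -0.    1.12]
row 895 [645.8 114.4] [163.4  59. ] 88.6 91.4
stop 76 [643.9 -18.1] [ 9.7 54.5] 86.2 83.4
row 696 [647.6 113.2] [161.4  56.5] 88.5 91.0
tilt [ 0. -0.  0.] end [0.6432 0.0181 0.16  ] -1.3
[[0,0,-0,0,0,-0.002,0.04],[0.0194,0.0242,-0,0,0,-0,0.04],[0.0194,0.0242,-0,0,0,-0,0.04],[0.0194,0.0242,-0,0,0,-0,0.04],[0.0194,0.0242,-0,0,0,-0,0.04],[0.0193,0.0242,-0,0,0,-0,0.04],[0.0194,0.0242,-0,0,0,-0,0.04],[0.0193,0.0242,-0,0,0,-0,0.04],[0.0194,0.0243,-0,0,0,-0,0.04],[-0,-0,-0,0,0,-0,0.04]]
[[-0,-0,-0,0,0,-0,0.04],[-0,-0,0.0243,0,0,-0,0.04],[-0,-0,0.0243,0,0,-0,0.04],[-0,-0,0.0244,0,0,-0,0.04],[-0,-0,0.0085,0,0,-0,0.04],[-0,-0,0.0085,0,0,-0,0.04],[0.002,-0,-0,0,0,-0,0.04],[0.002,-0,-0,0,0,-0,0.04],[0.002,-0,-0,0,0,-0,0.04],[-0,-0,0.0012,0,0,-0,0.04]]
[[-0,-0,0.0013,0,0,-0,0.04],[-0,-0,-0,0,0,-0,0.04],[-0,-0,-0,0,0,-0,0.04],[-0,-0,-0,0,0,-0,0.085],[-0,-0,-0,0,0,-0,0.085],[-0,-0,-0,0,0,-0,0.085],[-0,-0,-0,0,0,-0,0.085],[-0,-0,-0,0,0,-0,0.085],[-0,-0,-0.0231,0,0,-0,0.085],[-0,-0,-0.0231,0,0,-0,0.085]]
[[-0,-0,-0.0232,0,0,-0,0.085],[-0,-0,-0.0231,0,0,-0,0.085],[0,0,0,0,0,0,0.085],[0,0,0,0,0,0,0.085],[0,0,0,0,0,0,0.085],[0,0,0,0,0,0,0.085],[0,0,0,0,0,0,0.085],[0,0,0,0,0,0,0.085],[0,0,0,0,0,0,0.085],[0,0,0,0,0,0,0.085]]
```

View pics/s4.png

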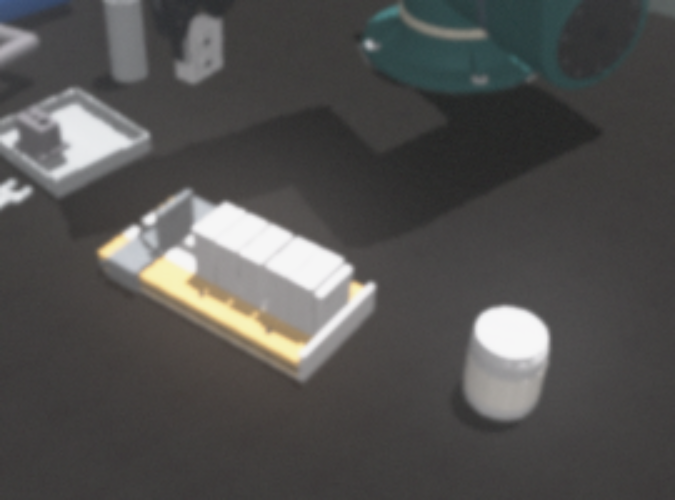

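Five spacers stand in the row and the sixth is in the gripper at (205,50). I'll place it.

Emit:
apply_moves(
  deltas=[
    [0,0,0,0,0,-0.002,0.04],
    [0.0194,0.0242,0,0,0,0,0.04],
    [0.0194,0.0242,0,0,0,0,0.04],
    [0.0194,0.0242,0,0,0,0,0.04],
    [0.0194,0.0242,0,0,0,0,0.04],
    [0.0193,0.0242,0,0,0,0,0.04],
    [0.0194,0.0242,0,0,0,0,0.04],
    [0.0193,0.0242,0,0,0,0,0.04],
    [0.0194,0.0243,0,0,0,0,0.04],
    [0,0,0,0,0,0,0.04],
  ],
)

```text
time_s: 48.13
position: [0.6463, 0.015, 0.1591]
tcp_rot: [0.714, 0.7, 0.001, 0.0]
ft_force: [0.3, 0.6, -2.4]
opening: 0.055
grasp_force: 86.1
```

Emit:
apply_moves(
  deltas=[
    [0,0,0,0,0,0,0.04],
    [0,0,0.0243,0,0,0,0.04],
    [0,0,0.0243,0,0,0,0.04],
    [0,0,0.0244,0,0,0,0.04],
    [0,0,0.008,0,0,0,0.04],
    [0,0,0.008,0,0,0,0.04],
    [0.002,0,0,0,0,0,0.04],
    [0.002,0,0,0,0,0,0.04],
    [0.002,0,0,0,0,0,0.04],
    [0,0,0.0012,0,0,0,0.04],
  ],
)

```text
time_s: 48.97
position: [0.6439, 0.0184, 0.0711]
tcp_rot: [0.715, 0.699, 0.001, 0.001]
ft_force: [0.7, 0.4, -2.1]
opening: 0.0552
grasp_force: 86.0
```

Emit:
apply_moves(
  deltas=[
    [0,0,0.0013,0,0,0,0.04],
    [0,0,0,0,0,0,0.04],
    [0,0,0,0,0,0,0.04],
    [0,0,0,0,0,0,0.085],
    [0,0,0,0,0,0,0.085],
    [0,0,0,0,0,0,0.085],
    [0,0,0,0,0,0,0.085],
    [0,0,0,0,0,0,0.085],
    [0,0,-0.0231,0,0,0,0.085],
    [0,0,-0.0231,0,0,0,0.085],
  ],
)

```text
time_s: 49.8
position: [0.6423, 0.0181, 0.1143]
tcp_rot: [0.715, 0.699, -0.001, -0.001]
ft_force: [0.8, -0.4, 0.6]
opening: 0.0848
grasp_force: 0.0
```

Emit:
apply_moves(
  deltas=[
    [0,0,-0.0231,0,0,0,0.085],
    [0,0,-0.0231,0,0,0,0.085],
    [0,0,0,0,0,0,0],
    [0,0,0,0,0,0,0],
    [-0.02,0,0,0,0,0,0],
    [-0.02,0,0,0,0,0,0],
    [-0.02,0,0,0,0,0,0],
    [0,0,0,0,0,0,0],
    [0,0,0,0,0,0,0],
    [0,0,0,0,0,0,0],
  ],
)

```text
time_s: 50.63
position: [0.6415, -0.0415, 0.1601]
tcp_rot: [0.715, 0.699, -0.0, -0.001]
ft_force: [0.0, 0.5, -0.1]
opening: 0.0005
grasp_force: 0.0
```

```bash
python3 - <<'E'
from plan import *
st()
im,P=cloud("scene");rect(P,"row",(.646,.095),(.05,.11),.0875,.1);rect(P,"stop",(.642,-.017),(.05,.012),.078,.086);cv2.imwrite("pics/s5.png",cv2.resize(im[120:320,150:420],None,fx=2.5,fy=2.5))
im,P=cloud("side");rect(P,"row",(.646,.095),(.05,.11),.0875,.1)
E
```

```text
t 50.63 p [ 0.6415 -0.0415  0.1601] x [0.023 1.    0.   ] y [ 1.    -0.023 -0.001] z [-0.001  0.    -1.   ] op 0.0005 F [ 0.   0.5 -0.1] g 0.0 q [-0.19  0.5   0.08  1.15  0.    1.4 ]
row 1050 [645.4  93.2] [216.7  59.8] 88.2 91.5
stop 57 [643.  -19.3] [56.5 11.3] 2.5 83.3
row 403 [643.5  98.1] [ 55.4 193. ] 0.6 90.9
```

View pics/s5.png

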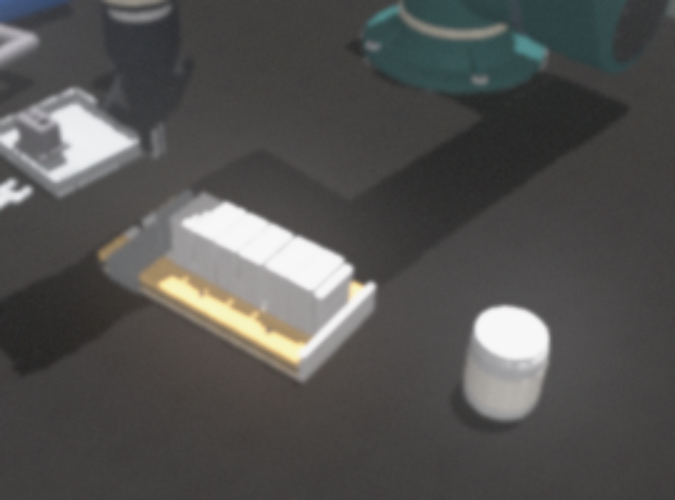

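All six spacers are standing in the row, at (190–340, 240). Next I'll push the stop from behind with the closed fingers.

Emit:
apply_moves(
  deltas=[
    [-0.004,0,0,0,0,0,0],
    [0,0,0.02,0,0,0,0],
    [0,0,0.02,0,0,0,0],
    [0,0,0.018,0,0,0,0],
    [0,0,0.01,0,0,0,0],
    [0,0,0.005,0,0,0,0],
    [0,0,0,0,0,0,0],
    [0.003,0,0,0,0,0,0],
    [0.004,0,0,0,0,0,0],
    [0.004,0,0,0,0,0,0],
  ],
  grip_force=40,
)

```text
time_s: 51.57
position: [0.6425, -0.0346, 0.0888]
tcp_rot: [0.715, 0.699, 0.0, 0.001]
ft_force: [0.4, -0.1, -0.4]
opening: -0.0002
grasp_force: 0.0
```

Emit:
apply_moves(
  deltas=[
    [0.002,0,0,0,0,0,0],
    [0.002,0,0,0,0,0,0],
    [0.002,0,0,0,0,0,0],
    [0.002,0,0,0,0,0,0],
    [0.002,0,0,0,0,0,0],
    [0.002,0,0,0,0,0,0],
    [0.002,0,0,0,0,0,0],
    [0.001,0,0,0,0,0,0],
    [0,0,0,0,0,0,0],
    [0,0,0,0,0,0,0],
  ],
)

```text
time_s: 52.4
position: [0.6421, -0.0197, 0.0877]
tcp_rot: [0.715, 0.699, -0.0, -0.0]
ft_force: [-1.0, -0.7, -0.0]
opening: 0.0002
grasp_force: 0.0
```

Emit:
apply_moves(
  deltas=[
    [0.001,0,0,0,0,0,0],
    [0.001,0,0,0,0,0,0],
    [0.001,0,0,0,0,0,0],
    [0.001,0,0,0,0,0,0],
    [0.001,0,0,0,0,0,0],
    [0.001,0,0,0,0,0,0],
    [0,0,0,0,0,0,0],
    [0,0,0,0,0,0,0],
    [0,0,0,0,0,0,0],
    [0,0,0,0,0,0,0],
  ],
)

```text
time_s: 53.23
position: [0.6423, -0.014, 0.0878]
tcp_rot: [0.715, 0.699, -0.0, -0.0]
ft_force: [-1.9, -3.4, -2.1]
opening: -0.0002
grasp_force: 1.9
```

Emit:
apply_moves(
  deltas=[
    [0.001,0,0,0,0,0,0],
    [0.001,0,0,0,0,0,0],
    [0.001,0,0,0,0,0,0],
    [0.001,0,0,0,0,0,0],
    [0.001,0,0,0,0,0,0],
    [0.001,0,0,0,0,0,0],
    [0.001,0,0,0,0,0,0],
    [0,0,0,0,0,0,0],
    [0,0,0,0,0,0,0],
    [0,0,0,0,0,0,0],
  ],
)

```text
time_s: 54.07
position: [0.6425, -0.0074, 0.0878]
tcp_rot: [0.715, 0.699, -0.0, 0.0]
ft_force: [-2.1, -6.8, -1.7]
opening: -0.0002
grasp_force: 3.6
```

Emit:
apply_moves(
  deltas=[
    [0.001,0,0,0,0,0,0],
    [0.001,0,0,0,0,0,0],
    [0.001,0,0,0,0,0,0],
    [0.001,0,0,0,0,0,0],
    [0.001,0,0,0,0,0,0],
    [0,0,0,0,0,0,0],
    [0,0,0,0,0,0,0],
    [0,0,0,0,0,0,0],
    [0,0,0,0,0,0,0],
    [0,0,0,0,0,0,0],
  ],
)

```text
time_s: 54.9
position: [0.6425, -0.007, 0.0879]
tcp_rot: [0.716, 0.698, -0.004, 0.003]
ft_force: [-5.9, -38.9, -3.0]
opening: -0.0001
grasp_force: 19.5
```

```bash
python3 - <<'E'
from h import *
st()
im,P=cloud("side");rect(P,"stop",(.643,.0),(.05,.06),.07,.0865);rect(P,"row",(.646,.095),(.05,.11),.0885,.094)
cv2.imwrite("pics/d6.png",cv2.resize(im[120:240,220:350],None,fx=4.5,fy=4.5))
E
```

```text
t 54.9 p [ 0.6425 -0.007   0.0879] x [ 0.027  1.    -0.01 ] y [ 1.    -0.027 -0.001] z [-0.001 -0.01  -1.   ] op -0.0001 F [ -5.9 -38.9  -3. ] g 19.545392134145914 q [-0.13  0.55 -0.04  0.98 -0.01  1.46]
stop 88 [638.2   3. ] [41.4 59.4] 70.3 79.4
row 207 [638.2  89.7] [209.2  37.9] 89.2 91.0
```

View pics/d6.png

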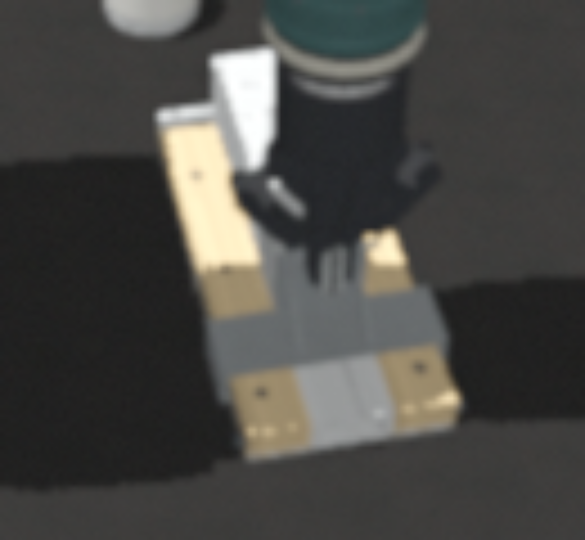

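The push went solid (39 N) at the predicted position, so the row is tight. I'll back off and check.

Emit:
apply_moves(
  deltas=[
    [-0.005,0,0,0,0,0,0],
    [-0.01,0,0,0,0,0,0],
    [-0.01,0,0,0,0,0,0],
    [0,0,-0.03,0,0,0,0],
    [0,0,-0.03,0,0,0,0],
    [0,0,-0.03,0,0,0,0],
    [0,0,-0.03,0,0,0,0],
    [0,0,-0.02,0,0,0,0],
    [0,0,0,0,0,0,0],
    [0,0,0,0,0,0,0],
  ],
)

```text
time_s: 55.78
position: [0.6428, -0.0272, 0.2289]
tcp_rot: [0.715, 0.699, 0.001, 0.001]
ft_force: [0.0, -0.1, -0.1]
opening: 0.0001
grasp_force: 0.0
```

```bash
python3 - <<'E'
from h import *
st()
im,P=cloud("wrist");cv2.imwrite("pics/w7.png",im)
rect(P,"stoptop",(.643,.01),(.05,.04),.08,.0875);rect(P,"row",(.646,.095),(.05,.11),.0885,.094)
im,P=cloud("scene");rect(P,"stop",(.643,.008),(.05,.03),.078,.0865);rect(P,"rowS",(.646,.095),(.05,.105),.0885,.096)
im,P=cloud("side");rect(P,"rowD",(.646,.095),(.05,.105),.0885,.096);rect(P,"holder",(.575,-.29),(.065,.06),.06,.09)
for n in("scene","side"):
  print([(np.round(x["location"],3).tolist(),round(x["p"],2)) for x in cams.spot_point(n,"spacer1")])
  for t in("holder","stop_face","grease_tin","core_bit","spanner"):print(t,[(np.round(x["location"],3).tolist(),round(x["p"],2)) for x in cams.spot_point(n,t)][:1])
E
```

```text
t 55.78 p [ 0.6428 -0.0272  0.2289] x [0.023 1.    0.   ] y [ 1.    -0.023  0.003] z [ 0.003  0.    -1.   ] op 0.0001 F [ 0.  -0.1 -0.1] g 0.0 q [-0.17  0.48  0.23  1.32  0.    1.42]
stoptop 627 [642.8   8.5] [ 6.8 55.1] 88.6 84.6
row 10310 [644.3  59.8] [93.5 56.1] 88.8 90.6
stop 31 [654.8  10.6] [56.3 26.5] 33.7 82.1
rowS 989 [645.7 101.3] [181.2  59.9] 88.0 91.5
rowD 731 [646.8 103. ] [185.6  56.2] 88.6 91.1
holder 327 [ 596.1 -289. ] [57.6 32.1] 84.3 69.0
[([0.642, 0.088, 0.027], 0.75), ([0.647, 0.181, 0.026], 0.62), ([0.651, 0.144, 0.027], 0.54), ([0.647, 0.057, 0.026], 0.53)]
holder [([0.595, -0.287, 0.002], 0.67)]
stop_face [([0.646, 0.018, 0.027], 0.55)]
grease_tin [([0.606, 0.369, 0.003], 0.86)]
core_bit [([0.362, -0.356, -0.001], 0.59)]
spanner [([0.746, -0.264, 0.002], 0.87)]
[([0.646, 0.176, 0.029], 0.64), ([0.642, 0.031, 0.031], 0.56), ([0.642, 0.081, 0.025], 0.56), ([0.646, 0.053, 0.027], 0.56), ([0.644, 0.141, 0.025], 0.49)]
holder [([0.594, -0.29, 0.003], 0.61)]
stop_face [([0.643, 0.011, 0.021], 0.59)]
grease_tin [([0.611, 0.375, 0.002], 0.66)]
core_bit [([0.355, -0.356, -0.0], 0.91)]
spanner [([0.748, -0.266, -0.005], 0.65)]
```

View pics/w7.png

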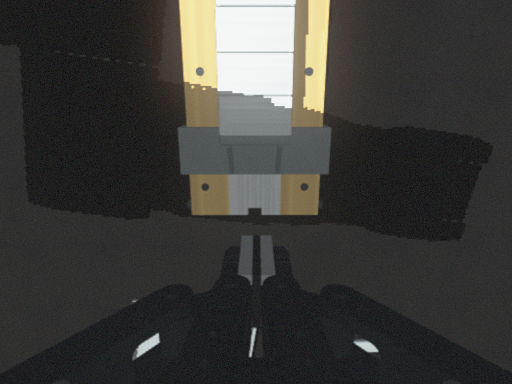

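The stop face (y 0.012) lies against the last spacer and the row is 180 mm long with no gaps. The holder is at rest in the tray and the bystanders have not moved. Handing in.

```bash
python3 -c "
from station import env
print(env.job_done())"
```

```text
the job is handed in; nothing more can be done
None
```

The holder is in the tray, all six spacers stand in a gap-free row against the wall with the stop pushed up snug, and the job is handed in; no verdict was shown.

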